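Lock a trolley wheel on its axle with a linchpin

ROBOT

A 6-joint arm with a two-finger parallel gripper is mounted at the origin on the work surface. World frame = base frame: x ahead of the robot, y to its left, z up, the work surface at z = 0. Lengths are in m, angles in rad, forces in N, time in s.
With the tool pointing down it reaches from about 0.3 to 0.875 m from the base axis. Payload 6.4 kg.
Tool frame: the origin (TCP) lies at the centre of the arm's flange, where the gripper is bolted on; the fingertips stand 173 mm ahead of it and the grasp point (between the pads) lies 155 mm ahead of it; x points along the fingers, y is the direction in which the jaws open and shut, and the axes are right-handed (so a half turn about x gives the same grasp; the last joint's range is limited). The gripper opens to 85 mm and grips with 20 to 120 N. Pads are 22 mm wide; open, the fingers measure 114 mm over their backs; the gripper's body (76 mm by 85 mm) begins 54 mm behind the grasp point. The pads swing forward as they close: fully open they stand 13 mm farther back than shut.
Start: joints at [-1.548, 0.181, 1.607, -0, 1.354, -0.206], TCP at [0.13, -0.56, 0.405] pointing down, gripper open.
Joint ranges: [-2.99, 2.99], [-0.89, 2.07], [0.3, 2.58], [-1.14, 4.28], [0, 2.63], [-3.12, 3.12]. Speed limits (rad/s): [2.57, 2.57, 3.01, 3.14, 3.14, 3.14].

INTERFACE

Orientations are given as a 3x3 rotation matrix whose columns are the frame's x, y, z axes.
In Python, from cell import robot, optics, models gives the robot as it stands.
- The arm moves only by the tool send_rows, never from a script. Its argument "motion" is a list of rows, each a list of 3 entries, a list of its own where there are three numbers: the opening, from -1 (shut) to 1 (fully open), so that 0 is half open, then the shift along the tool's x, y, z in m, then the turn about the tool's x in rad. A call has 1 to 5 rows; each row shifts and turns the commanded pose from where the row before left it, along the tool's axes as they then stand; what a row does not reach is not made up. A row lasts 1/12 s, in which the tool goes at most 41.7 mm and 7.16 degrees, less where a joint would pass 70% of its speed; a pose out of reach is approached as far as the arm can. A call with a gripper value outside its range is refused whole. The fingers move at their own pace and stop on an object; "squeeze" is the grip in N (left out, the last holds). Time passes only in rows, so rows that do not move let the fingers close. It gives the time, the measured TCP pose, the force and the opening at its end, in the units of the state.
- robot.get_state(): the state, without advancing time (a new reading comes with each control period).
- optics.capture(name): name is "scene" or "top" or "wrist"; returns a dict with "image" (400x640x3 uint8, red, green, blue), "range_z" (400x640 float32, m along the optical axis (not along the pixel's ray), 0 where there is no reading), "K" (3x3 intrinsics, pixels), "world_from_camera" (4x4, takes a point from camera to world coordinates). Camera axes: x right, y up, looking along -z (the intrinsics and any distortion apply to the point x, -y, -z); pixel columns grow to the right and rows downward; lengths in m; the calibration is good to about 2 mm. A picture is of the moment at which its call begins.
- robot.close_job(): hands the job in, once; it reports no verdict.
Trained networks look in the newest picture that a camera, given by its name, has taken for a name from the list of things; names that differ only in an ending like _2 or _b are one class to them, and where a whole thing is asked for, a point or a joint stands for the part that bears it (a point fixed in the world has none). Each returns a list of dicts, best first, with "score" (0 to 1); they miss things now and then, are a little off and sometimes report something else, mostly with a low value. They report only what shows in the picture. A call takes as long as a camera call. They do not tell look-alikes from the thing itself.
- models.regions_of(label, camera): "mask" (400x640 bool, what is visible of it).
- models.tip_of(label, camera): "xyz" ([x, y, z] in m, in the coordinates of the camera as it stood for that picture, good to about 4 mm: a listed point, or the origin of a listed thing).
The state is a dict: "clock": time; "qpos": joint angles; "qvel": joint speeds; "joint_efforts": joint torques, N m; "position": TCP position; "tool_rot": TCP orientation; "wrist_force": force on the tool from outside, world axes, zero at the start; "wrist_torque": the same for the moment, N m; "gripper_width": opening from 0.0 (shut) to 1.0 (fully open).
Only numpy, scipy, OpenCV 4.12 (cv2) and the standard library are available. Lean on these libraries where they do the work, as an engineer would, in place of code of your own. Each camera call takes 0.05 s, during which the arm holds its last target. There are 200 camera calls.

TASK

The trolley wheel on the bench stand still needs its linchpin. Push the linchpin fully home through the cross hole in the top of the axle without forcing it, then swing its ring over the end of the axle until it is fully shut, and let go. Leave the other things on the bench where they are.

Things in the scene. Friction and masses are not known exactly. Their poses are not given: they have to be found in the camera images.
- stand: Fixed steel stand: base plate 200 x 130 x 10 mm with a split clamp that holds an upright 25 mm axle. A 160 mm rubber-tyred wheel lies flat over the axle, a 42 mm thrust washer on its hub. Place and turn differ. Origin on the axle's centre line at bench level, z up; x runs along the axle's cross hole and the plate's long side. The axle holds against 100 N; the wheel spins freely.
- hole_low (a point): Point on the axle's centre line 104 mm above the bench: the lowest the cross hole's centre can be. The axle is clamped 0 to 20 mm higher, differing and NOT measured: find it. The hole is level, 11.6 mm wide, plain-edged, right through, and open at both ends. From the hole's centre: axle's flat top end 14 mm up, washer's top 14 mm down, tyre's top 23 mm down (wheel and washer rise with the axle).
- linchpin: Steel linchpin, about 62 g, lying flat on the bench, ring side up. Round shank 10 mm thick, 46 mm long; flat head 16 long, 18 wide, 10.4 mm thick, too wide for the hole. Origin on the shank's axis at the shoulder between shank and head; x points to the tip, z to the ring's open side (keep it up). Home, the shoulder rests on the axle, origin about 11 mm from the axle's centre line.
- linchpin_tip (a point): Middle of the linchpin's tip, 46 mm from the shoulder; the last 4 mm are bevelled to 7 mm. It can enter the hole from either side. Let go half-way in, the pin sags and may bind when pushed crookedly; it also rolls in the hole if knocked.
- ring (a joint): The linchpin's wire ring: 3.2 mm wire, 63 mm across outside, hinged on the pin's y axis inside the head, 8 mm behind the shoulder. Rad: 0 = shut (end stop), flat in one plane with the shank, round the axle and just past the tip; 1.57 = upright on the head; 2.0 = open stop, leaning back. Starts upright, 1.4 to 1.65. It fits stiffly and stays where it is left; about 1 N at its far side moves it.
- ring_far (a point): Middle of the ring's far side (wire centre), 57.5 mm from its hinge.
- clevis_pin: Plain clevis pin without a ring, 16 mm thick, 70 mm long, with a flat head, lying on the bench: not for this axle. Origin on its axis under the head.
- spanner: Steel spanner, 190 mm long, lying on the bench. Origin under its middle.
- grease_tin: Blue grease tin, 72 mm across, 85 mm high. Origin under its middle.
- bearing: Bearing race, 72 mm across, 17 mm high, lying flat. Origin under its middle.
There are look-alikes about, which are no part of the job. What is shaped like the linchpin but blue or red is not meant.

How it is judged:
By the outcome, as a careful person would: the job done as asked, in the order asked, and still so for the second after the job is handed in, with the robot touching nothing.
It also fails if it takes over 72 s, if anything falls off the work surface, if the arm or the gripper's body presses on something with over 40 N, if the wrist force passes 120 N, or if a joint passes its speed limit or range.

## Working session

There is one attempt and no reset: what is moved stays moved. The work goes in short steps, Python scripts to look and compute and a tool call to move; the robot and the scene stay as the last step left them, time stands still between calls to the robot, and variables do not carry over. Pictures are saved under pics/ and viewed, about 8 in all and at most 12, crops included, and the job is handed in when it is done.

Besides the shell and the picture viewer there is one more tool, called after "Call:" as name(argument=value, ...) on one line, values as JSON. send_rows: Moves the arm, as the interface text tells. Its arguments: {"type":"object","properties":{"motion":{"type":"array"},"squeeze":{"type":"number"}},"required":["motion"]}

```bash
ls; mkdir -p pics; cat > h.py <<'E'
import numpy as np, cv2
from cell import robot, optics, models
def cap(n,f=None):
    c=optics.capture(n)
    if f: cv2.imwrite('pics/'+f,c['image'][:,:,::-1])
    return c
def w(c,p):
    T=c['world_from_camera']; return T[:3,:3]@np.asarray(p)+T[:3,3]
def cloud(c,mask=None):
    z=c['range_z']; v,u=np.nonzero((z>0) if mask is None else (mask&(z>0)))
    d=z[v,u]; K=c['K']
    P=np.c_[(u-K[0,2])/K[0,0]*d,-(v-K[1,2])/K[1,1]*d,-d]
    T=c['world_from_camera']; return P@T[:3,:3].T+T[:3,3],u,v
E
python3 - <<'E'
from h import *
np.set_printoptions(precision=4,suppress=True)
ims=[]
for n in ['scene','top']:
    c=cap(n,n+'0.png'); print(n,c['K'][0],c['world_from_camera'])
    for l in ['stand','linchpin','linchpin_tip','ring_far','clevis_pin','spanner','grease_tin','bearing']:
        for d in models.tip_of(l,n)[:4]: print(l,round(d['score'],2),w(c,d['xyz']))
    ims.append(c['image'][:,:,::-1])
s=robot.get_state(); print(s)
E
```

```text
pics
scene [432.2712   0.     324.3767] [[ 0.6941 -0.409   0.5924  1.1762]
 [ 0.7199  0.3931 -0.572  -0.5413]
 [ 0.0011  0.8235  0.5673  0.6894]
 [ 0.      0.      0.      1.    ]]
stand 0.8 [ 0.5554 -0.0119  0.001 ]
stand 0.32 [0.3874 0.4417 0.004 ]
linchpin 0.58 [0.3744 0.2786 0.0102]
linchpin 0.57 [0.4776 0.2535 0.0048]
linchpin 0.44 [0.5241 0.176  0.0036]
linchpin 0.32 [0.4751 0.2527 0.065 ]
linchpin_tip 0.49 [ 0.5249  0.2688 -0.0004]
linchpin_tip 0.47 [0.4931 0.137  0.0089]
linchpin_tip 0.45 [0.4226 0.2646 0.0083]
ring_far 0.62 [0.4757 0.254  0.0627]
ring_far 0.53 [0.42   0.2627 0.0056]
ring_far 0.39 [0.4906 0.1378 0.0059]
clevis_pin 0.53 [ 0.4683 -0.2708  0.0068]
spanner 0.69 [0.6659 0.3009 0.0053]
grease_tin 0.63 [ 0.7214 -0.3146  0.0012]
bearing 0.49 [0.3901 0.4423 0.0021]
top [485.4141   0.     317.4295] [[-0.0132  0.9962 -0.0858  0.4477]
 [-0.9996 -0.0109  0.0269  0.0625]
 [ 0.0258  0.0861  0.996   1.2304]
 [ 0.      0.      0.      1.    ]]
stand 0.98 [ 0.5613 -0.0113 -0.0001]
linchpin 0.66 [0.4805 0.2488 0.0006]
linchpin 0.59 [ 0.3816  0.2768 -0.0005]
linchpin 0.55 [0.522
[... 296 characters left out ...]
is_pin 0.49 [0.5191 0.2671 0.0011]
spanner 0.71 [0.6621 0.3037 0.0013]
grease_tin 0.8 [ 0.7204 -0.3152  0.0056]
bearing 0.75 [ 0.3873  0.4377 -0.0011]
{'clock': 0.9, 'qpos': array([-1.5483,  0.1808,  1.607 , -0.    ,  1.3538, -0.2063]), 'qvel': array([ 0.0003, -0.0013,  0.0026, -0.0015,  0.0001, -0.0013]), 'joint_efforts': array([  0.0003, -44.4831, -35.1684,  -0.0003,   0.0006,  -0.    ]), 'position': array([ 0.1304, -0.56  ,  0.4047]), 'tool_rot': array([[-0.    ,  0.2268, -0.9739],
       [-0.    , -0.9739, -0.2268],
       [-1.    ,  0.    ,  0.    ]]), 'wrist_force': array([-0.3402, -0.1085,  0.0646]), 'wrist_torque': array([0.0188, 0.0522, 0.0488]), 'gripper_width': 0.9966954721887891}
```

View pictures.

View pics/scene0.png

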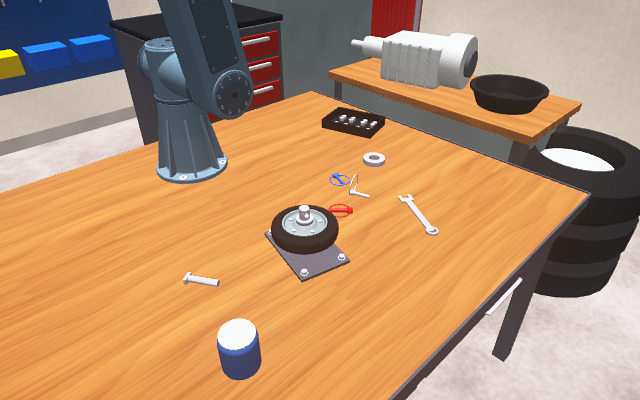

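View pics/top0.png

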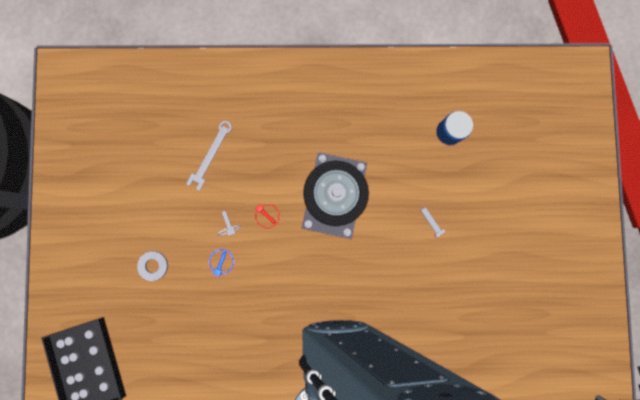

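The pictures show the steel linchpin at about top (228,222) and scene (357,190), with its ring upright. The blue and red look-alikes lie beside it. The wheel stand is at top (337,192), with the plate's long side roughly along world x. I'm moving over the linchpin for a closer look.

Call:
send_rows(motion=[[1, [0.0018, -0.028, -0.0192], 0], [1, [0.0018, -0.028, -0.0192], 0], [1, [0.0018, -0.028, -0.0192], 0], [1, [0.0018, -0.028, -0.0192], 0], [1, [0.0018, -0.028, -0.0192], 0]])

```text
clock: 1.32
position: [0.1924, -0.4004, 0.3955]
tool_rot: [[0.0, 0.226, -0.974], [0.0, -0.974, -0.226], [-1.0, 0.0, -0.0]]
wrist_force: [0.6, -0.0, -0.3]
gripper_width: 0.997
```

Call:
send_rows(motion=[[1, [0.0018, -0.028, -0.0192], 0], [1, [0.0018, -0.028, -0.0192], 0], [1, [0.0018, -0.028, -0.0192], 0], [1, [0.0018, -0.028, -0.0192], 0], [1, [0.0018, -0.028, -0.0192], 0]])

```text
clock: 1.73
position: [0.2541, -0.2422, 0.3867]
tool_rot: [[0.0, 0.226, -0.974], [-0.001, -0.974, -0.226], [-1.0, 0.001, -0.0]]
wrist_force: [0.6, -0.6, 0.5]
gripper_width: 1.002
```

Call:
send_rows(motion=[[1, [0.0018, -0.028, -0.0192], 0], [1, [0.0018, -0.028, -0.0192], 0], [1, [0.0018, -0.028, -0.0192], 0], [1, [0.0018, -0.028, -0.0192], 0], [1, [0.0018, -0.028, -0.0192], 0]])

```text
clock: 2.15
position: [0.3158, -0.084, 0.378]
tool_rot: [[0.001, 0.226, -0.974], [-0.001, -0.974, -0.226], [-1.0, 0.001, -0.001]]
wrist_force: [0.8, -0.8, -0.6]
gripper_width: 0.997
```

Call:
send_rows(motion=[[1, [0.0018, -0.028, -0.0192], 0], [1, [0.0018, -0.028, -0.0192], 0], [1, [0.0018, -0.028, -0.0192], 0], [1, [0.0018, -0.028, -0.0192], 0], [1, [0.0018, -0.028, -0.0192], 0]])

```text
clock: 2.57
position: [0.3776, 0.0744, 0.369]
tool_rot: [[0.001, 0.227, -0.974], [-0.0, -0.974, -0.227], [-1.0, 0.001, -0.001]]
wrist_force: [1.3, -1.5, 0.1]
gripper_width: 1.0
```

Call:
send_rows(motion=[[1, [0.0018, -0.028, -0.0192], 0], [1, [0.0018, -0.028, -0.0192], 0], [1, [0.0018, -0.028, -0.0192], 0], [1, [0.0018, -0.028, -0.0192], 0], [1, [0.0018, -0.028, -0.0192], 0]])

```text
clock: 2.98
position: [0.4394, 0.2326, 0.3597]
tool_rot: [[0.0, 0.227, -0.974], [0.0, -0.974, -0.227], [-1.0, 0.0, -0.0]]
wrist_force: [0.6, -0.6, 0.3]
gripper_width: 1.003
```

```bash
cat >> h.py <<'E'
np.set_printoptions(precision=4,suppress=True)
def to(pos,phi_deg):
    "tool shift for a TCP target, tool-x turn for heading phi of tool y"
    s=robot.get_state(); R=s['tool_rot']; d=R.T@(np.array(pos)-s['position'])
    ph=np.arctan2(R[1,1],R[0,1]); a=-(np.radians(phi_deg)-ph); a=(a+np.pi/2)%np.pi-np.pi/2
    print('t',s['clock'],'pos',s['position'],'phi',np.degrees(ph),'shift',d,'turn',a,'F',s['wrist_force'],'q',s['qpos'],'g',s['gripper_width'])
E
python3 - <<'E'
from h import *
c=cap('wrist','w1.png'); print(c['K'],c['world_from_camera'])
for l in ['linchpin','linchpin_tip','ring_far','stand']:
    for d in models.tip_of(l,'wrist')[:4]: print(l,round(d['score'],2),w(c,d['xyz']))
to((.48,.25,.3),-65)
E
```

```text
[[288.6551   0.     321.6481]
 [  0.     288.6551 195.3517]
 [  0.       0.       1.    ]] [[ 0.227   0.9404  0.253   0.504 ]
 [-0.9739  0.2192  0.059   0.2473]
 [ 0.     -0.2598  0.9657  0.3281]
 [ 0.      0.      0.      1.    ]]
linchpin 0.93 [0.379  0.2797 0.0047]
linchpin 0.75 [0.5279 0.1711 0.0107]
linchpin 0.57 [0.4819 0.2529 0.0076]
linchpin_tip 0.7 [0.4227 0.2651 0.0028]
linchpin_tip 0.68 [0.4884 0.134  0.0008]
ring_far 0.89 [0.4293 0.2626 0.0031]
ring_far 0.72 [0.4792 0.2534 0.0647]
ring_far 0.64 [0.489  0.1358 0.0063]
stand 0.9 [ 0.5636 -0.0107 -0.0005]
t 3.2333 pos [0.4389 0.2305 0.3594] phi -76.84402396547719 shift [ 0.0594 -0.0097 -0.0446] turn -0.20671721488269212 F [-0.2364  0.0077 -0.2001] q [ 0.2437  0.0498  1.8478 -0.0004  1.245   1.5851] g 0.9999065919518052
```

View pics/w1.png

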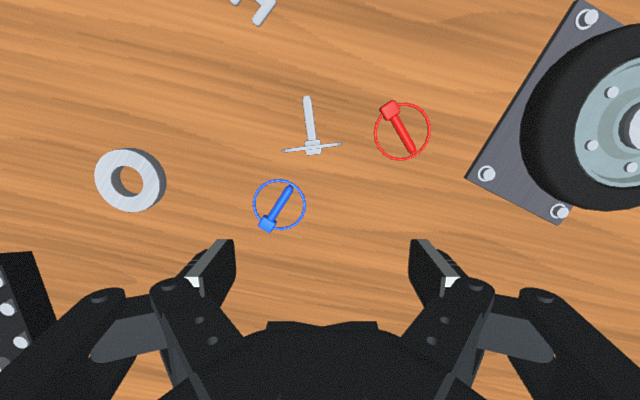

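The wrist view shows the steel pin from its tip at (307,98) to its head at (313,148), with the ring edge-on and upright. Blue is at (280,205) and red at (403,130). I'm going closer, behind the head.

Call:
send_rows(motion=[[0.6, [0.02, -0.001, -0.004], -0.07], [0.6, [0.02, -0.001, -0.005], -0.07], [0.6, [0.02, -0.001, -0.005], -0.066], [0.6, [0.02, 0, -0.005], 0], [0.6, [0, 0, 0], 0]])

```text
clock: 3.65
position: [0.455, 0.2381, 0.2765]
tool_rot: [[-0.006, 0.419, -0.908], [-0.002, -0.908, -0.419], [-1.0, -0.001, 0.006]]
wrist_force: [-1.6, 0.1, 0.5]
gripper_width: 0.798
```

```bash
python3 - <<'E'
from h import *
c=cap('wrist','w2.png')
for l in ['linchpin','linchpin_tip','ring_far']:
    for d in models.tip_of(l,'wrist')[:4]: print(l,round(d['score'],2),w(c,d['xyz']))
P,u,v=cloud(c)
near=(np.hypot(P[:,0]-.49,P[:,1]-.256)<.06)
hsv=cv2.cvtColor(c['image'],cv2.COLOR_RGB2HSV)
g=hsv[v,u,1]<70
print('bench z',np.median(P[near&~g][:,2]))
Q=P[near&g]; 
lo=Q[(Q[:,2]<.016)&(Q[:,2]>.003)]; hi=Q[Q[:,2]>.03]
print(len(Q),len(lo),len(hi))
# shank points: dir
d=np.array([np.cos(.4),np.sin(.4)]);o=np.array([.48,.25])
for it in range(6):
    n=np.array([-d[1],d[0]]); e=(lo[:,:2]-o)
    s=e@d; t=e@n; m=(abs(t)<.006)&(s>.006)&(s<.045)
    X=lo[m][:,:2]; (vx,vy,x0,y0)=cv2.fitLine(X.astype(np.float32),cv2.DIST_HUBER,0,.01,.01).ravel()
    d=np.array([vx,vy]); d*=np.sign(d[0])
    o=np.array([x0,y0])+d*((np.array([.48,.25])-[x0,y0])@d)
n=np.array([-d[1],d[0]]); e=lo[:,:2]-o; s=e@d;t=e@n; m=abs(t)<.0065
print('yaw',np.degrees(np.arctan2(d[1],d[0])),'o',o,'s range',np.percentile(s[m],[0.5,2,50,98,99.5]), 'z',np.percentile(lo[m][:,2],[50,90]))
for a in np.arange(-.03,.05,.004):
    k=(s>=a)&(s<a+.004)&(abs(t)<.015)
    if k.sum(): print(round(a,3),k.sum(),t[k].min(),t[k].max(),np.median(lo[k][:,2]))
e=hi[:,:2]-o; print('ring hi z max',hi[:,2].max(), 's at top',np.median((e@d)[hi[:,2]>hi[:,2].max()-.006]), 'all s',np.percentile(e@d,[2,50,98]))
to((.455,.24,.2),-65)
E
```

```text
linchpin 0.68 [0.5268 0.171  0.0116]
linchpin 0.63 [0.3791 0.2798 0.003 ]
linchpin 0.61 [0.4854 0.2519 0.0064]
linchpin_tip 0.91 [0.4873 0.1352 0.0048]
linchpin_tip 0.72 [0.4217 0.2655 0.0045]
linchpin_tip 0.58 [0.5214 0.2632 0.0058]
ring_far 0.87 [0.4773 0.2522 0.0613]
ring_far 0.65 [0.4913 0.1356 0.0039]
bench z -0.0005885870030896689
29385 1160 28144
yaw 20.342405 o [0.479  0.2527] s range [-0.0121 -0.0113  0.0155  0.0443  0.0455] z [0.0088 0.01  ]
-0.014 64 -0.008873769003711441 0.0088959150035169 0.009699101407008096
-0.01 161 -0.014342513517150109 0.014977607967185332 0.008858147323577426
-0.006 103 -0.008280212385413118 0.008460336840990297 0.009444523922831377
-0.002 82 -0.007917194451428652 0.008567732170550995 0.008519760804380189
0.002 59 -0.004343088869572296 0.004973068522093251 0.008606006175281594
0.006 58 -0.004888323374329067 0.004468569838410684 0.008700692639299207
0.01 61 -0.0045276227363851805 0.004753561358678071 0.008531137491509994
0.014 57 -0.00484047540466455 0.0049401733372925445 0.00864658135471974
0.018 62 -0.004699819474047816 0.004453553277049678 0.00852300951215948
0.022 61 -0.004378257235632275 0.004782365732467237 0.008348954748419651
0.026 62 -0.004875964479034548 0.004915195150893491 0.00836139436015082
0.03 61 -0.004534978589925439 0.004532864996427727 0.008607941778884382
0.034 66 -0.004924957104287209 0.004827388233387475 0.008575721417595397
0.038 65 -0.0047262949345891715 0.004870505876271546 0.008436552751680565
0.042 54 -0.004393239387044639 0.0044519363284228584 0.0076081524966003095
ring hi z max 0.20567910036033546 s at top -0.008476439058566465 all s [-0.0301 -0.0145 -0.0063]
t 3.85 pos [0.4565 0.2392 0.2812] phi -65.15804136182628 shift [ 0.0812 -0.0014  0.0012] turn -0.002758342118204249 F [ 0.9262 -0.1431  0.3342] q [ 0.2521  0.1992  1.8583 -0.0001  1.0822  1.3893] g 0.7994925701569722
```

View pics/w2.png

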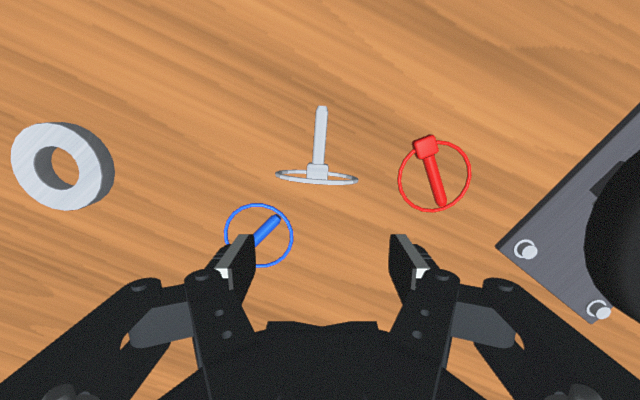

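The pin is measured: yaw 20.3°, shoulder at (0.479,0.253), tip 46 mm on. Its ring leans slightly forward, at about 1.46. I'll grip the rear end of the head, behind the ring wire, so the whole shank stays free. First I go to the pre-grasp height.

Call:
send_rows(motion=[[0, [0.02, -0.002, -0.002], 0.04], [-0.1, [0.02, -0.002, -0.001], 0.04], [-0.2, [0.02, -0.001, 0], 0], [-0.2, [0.015, 0, 0], 0], [-0.2, [0, 0, 0], 0]])

```text
clock: 4.27
position: [0.456, 0.2451, 0.2034]
tool_rot: [[-0.003, 0.347, -0.938], [-0.001, -0.938, -0.347], [-1.0, -0.0, 0.003]]
wrist_force: [-0.8, -0.5, -0.5]
gripper_width: 0.4
```

```bash
python3 - <<'E'
from h import *
c=cap('wrist','w3.png')
to((.4579,.2449,.173),-69.7)
P,u,v=cloud(c)
hsv=cv2.cvtColor(c['image'],cv2.COLOR_RGB2HSV)
o=np.array([.479,.2527]);d=np.array([.9377,.3476]);n=np.array([-d[1],d[0]])
e=P[:,:2]-o; s=e@d;t=e@n
m=(P[:,2]<.08)&(P[:,2]>.012)&(hsv[v,u,2]<110)&(abs(t)<.06)&(s<.02)
print('finger pts s,t,z', m.sum(), np.percentile(s[m],[50,90,98,99.5]))
for lo in np.arange(.02,.08,.01):
    k=m&(P[:,2]>lo)&(P[:,2]<lo+.01)
    for sg in(-1,1):
        q=k&(np.sign(t)==sg)
        if q.sum()>5: print(round(lo,2),sg,q.sum(),'s',np.percentile(s[q],[2,98]),'t',np.percentile(t[q],[2,98]))
cv2.imwrite('pics/w3c.png',cv2.resize(c['image'][60:330,180:460,::-1],None,fx=2,fy=2))
E
```

```text
t 4.3167 pos [0.4566 0.2453 0.2048] phi -69.68521641259174 shift [ 0.0318  0.0008 -0.0011] turn 0.00025802227553062274 F [0.1881 0.5235 0.6492] q [ 0.2637  0.3358  1.8777 -0.0001  0.9293  1.48  ] g 0.3980995401382506
finger pts s,t,z 4354 [-0.0153 -0.0118 -0.0044 -0.0029]
0.02 -1 18 s [-0.0058 -0.0042] t [-0.029  -0.0273]
0.02 1 14 s [-0.0159 -0.0044] t [0.0203 0.0289]
0.03 -1 152 s [-0.0333 -0.0035] t [-0.0293 -0.0163]
0.03 1 165 s [-0.0342 -0.0034] t [0.0176 0.0294]
0.04 -1 327 s [-0.0323 -0.0029] t [-0.0295 -0.0163]
0.04 1 338 s [-0.0335 -0.0029] t [0.0176 0.0307]
0.05 -1 398 s [-0.033  -0.0128] t [-0.0296 -0.0163]
0.05 1 407 s [-0.034  -0.0129] t [0.0175 0.0307]
0.06 -1 484 s [-0.034  -0.0127] t [-0.0232 -0.0163]
0.06 1 482 s [-0.0342 -0.0124] t [0.0175 0.0244]
0.07 -1 789 s [-0.0246 -0.0106] t [-0.0466 -0.018 ]
0.07 1 777 s [-0.0249 -0.0105] t [0.0192 0.0475]
```

View pics/w3c.png

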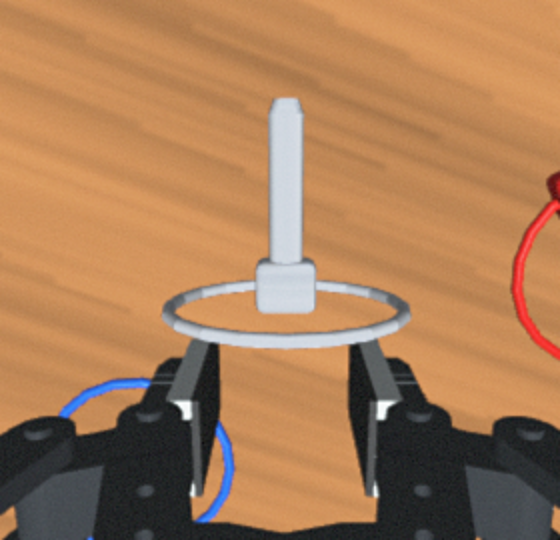

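The fingers span s = −34…−12.5 mm in the pin frame, which is behind the ring hinge at −8 mm and centred on the head. The blue look-alike is clear. Next I descend and grip.

Call:
send_rows(motion=[[-0.2, [0.01, 0, -0.0005], 0], [-0.2, [0.01, 0.0005, -0.0005], 0], [-0.2, [0.006, 0, 0], 0], [-0.2, [0.004, 0, 0], 0], [-0.2, [0, 0, 0], 0]], squeeze=40)

```text
clock: 4.73
position: [0.4576, 0.2453, 0.1738]
tool_rot: [[-0.002, 0.347, -0.938], [-0.0, -0.938, -0.347], [-1.0, -0.0, 0.002]]
wrist_force: [0.2, -0.0, 0.7]
gripper_width: 0.397
```

Call:
send_rows(motion=[[-0.5, [0, 0, 0], 0], [-0.8, [0, 0, 0], 0], [-1, [0, 0, 0], 0], [-1, [0, 0, 0], 0], [-1, [0, 0, 0], 0]], squeeze=40)

```text
clock: 5.15
position: [0.4582, 0.2455, 0.1749]
tool_rot: [[0.001, 0.347, -0.938], [0.0, -0.938, -0.347], [-1.0, 0.0, -0.001]]
wrist_force: [-0.2, -0.3, 0.7]
gripper_width: 0.181
```

```bash
python3 - <<'E'
from h import *
c=cap('wrist','w4.png')
to((.4579,.2449,.173),-69.7)
cv2.imwrite('pics/w4c.png',cv2.resize(c['image'][60:330,180:460,::-1],None,fx=2,fy=2))
E
```

```text
t 5.2 pos [0.4582 0.2455 0.1749] phi -69.67218910765472 shift [0.0019 0.0005 0.0005] turn 0.00048539163934302465 F [ 0.0381 -0.0959  0.4824] q [0.2633 0.3947 1.878  0.0001 0.8683 1.4793] g 0.1818140665686084
```

View pics/w4c.png

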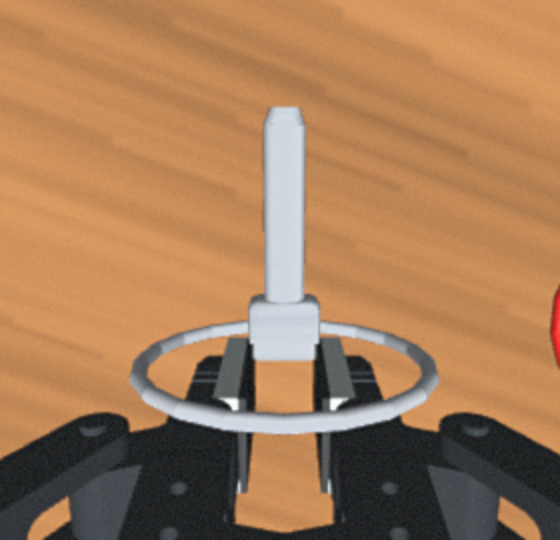

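Both pads are on the rear of the head and the ring wire is free. A small lift will test the hold.

Call:
send_rows(motion=[[-1, [-0.004, 0, 0], 0], [-1, [-0.01, 0, 0], 0], [-1, [-0.016, 0, 0], 0], [-1, [-0.01, 0, 0], 0], [-1, [0, 0, 0], 0]], squeeze=60)

```text
clock: 5.62
position: [0.4593, 0.2459, 0.2176]
tool_rot: [[0.005, 0.347, -0.938], [0.001, -0.938, -0.347], [-1.0, 0.0, -0.005]]
wrist_force: [0.6, 0.2, -0.6]
gripper_width: 0.168
```

```bash
cat >> h.py <<'E'
def pin_in_tool(c, zmax=.15):
    "pin axis in tool coords from the wrist picture: fit of shank top line"
    P,u,v=cloud(c); s=robot.get_state(); R=s['tool_rot']
    hsv=cv2.cvtColor(c['image'],cv2.COLOR_RGB2HSV)
    T=(P-s['position'])@R   # tool coords x down,y jaw,z back
    m=(hsv[v,u,1]<70)&(hsv[v,u,2]>110)&(abs(T[:,1])<.014)&(T[:,2]<-.004)&(T[:,2]>-.09)&(T[:,0]>.145)&(T[:,0]<.185)
    Q=T[m]
    for a in np.arange(-.075,-.004,.005):
        k=(Q[:,2]>=a)&(Q[:,2]<a+.005)
        if k.sum()>4: 
            q=Q[k]; print('z %.3f'%a,k.sum(),'y',np.percentile(q[:,1],[1,50,99]),'x top',np.percentile(q[:,0],[5,50]))
    print('tip z',np.percentile(Q[:,2],[.3,1]))
    return Q
E
python3 - <<'E'
from h import *
c=cap('wrist','w5.png')
to((.4579,.2449,.3),-69.7)
pin_in_tool(c)
E
```

```text
t 5.6667 pos [0.4588 0.2457 0.2164] phi -69.66985468774801 shift [-0.0836  0.0005  0.0008] turn 0.0005261349528389303 F [ 0.1709  0.2494 -0.018 ] q [0.2633 0.3171 1.8718 0.     0.949  1.4793] g 0.1656657884842314
z -0.070 162 y [-0.0041  0.0006  0.0048] x top [0.1653 0.1671]
z -0.065 229 y [-0.0041  0.0006  0.0053] x top [0.1649 0.1663]
z -0.060 226 y [-0.0041  0.0006  0.0054] x top [0.1649 0.1664]
z -0.055 219 y [-0.0042  0.0006  0.0053] x top [0.1649 0.1661]
z -0.050 206 y [-0.0042  0.0003  0.0049] x top [0.1646 0.1659]
z -0.045 208 y [-0.0043  0.0001  0.0049] x top [0.1645 0.1659]
z -0.040 208 y [-0.0043  0.0006  0.005 ] x top [0.1644 0.1658]
z -0.035 197 y [-0.0044  0.0001  0.005 ] x top [0.1644 0.1657]
z -0.030 197 y [-0.0044  0.0006  0.0051] x top [0.1642 0.1656]
z -0.025 318 y [-0.0079  0.0006  0.0089] x top [0.1637 0.1651]
z -0.020 425 y [-0.0135  0.0001  0.0135] x top [0.1635 0.1646]
z -0.015 358 y [-0.0134  0.0001  0.0124] x top [0.1633 0.1644]
z -0.010 107 y [-0.0064  0.0006  0.0075] x top [0.1636 0.1645]
tip z [-0.0686 -0.0679]
```

The pin is held firmly: axis 170 mm ahead of the TCP, tip at tool z −68.5 mm, level to about 1°. Moving over the stand.

Call:
send_rows(motion=[[-1, [-0.03, 0, 0], 0], [-1, [-0.04, 0, 0], 0], [-1, [-0.04, 0, 0], 0], [-1, [-0.04, 0.015, 0.005], 0], [-1, [-0.014, 0.028, 0.0098], 0]])

```text
clock: 6.08
position: [0.4601, 0.202, 0.3831]
tool_rot: [[0.008, 0.35, -0.937], [0.003, -0.937, -0.35], [-1.0, 0.001, -0.009]]
wrist_force: [0.6, -0.8, 0.8]
gripper_width: 0.167
```

Call:
send_rows(motion=[[-1, [0, 0.03, 0.0105], 0], [-1, [0, 0.03, 0.0105], 0], [-1, [0, 0.03, 0.0105], 0], [-1, [0, 0.03, 0.0105], 0], [-1, [0, 0.03, 0.0105], 0]])

```text
clock: 6.5
position: [0.4614, 0.0402, 0.377]
tool_rot: [[-0.0, 0.348, -0.938], [0.0, -0.938, -0.348], [-1.0, -0.0, 0.0]]
wrist_force: [0.3, -0.8, -0.5]
gripper_width: 0.167
```

Call:
send_rows(motion=[[-1, [0, 0.03, 0.0105], 0.05], [-1, [0, 0, 0], 0.11], [-1, [0, 0, 0], 0.11], [-1, [0, 0, 0], 0.11], [-1, [0, 0, 0], 0.11]])

```text
clock: 6.92
position: [0.4623, 0.0094, 0.3767]
tool_rot: [[-0.001, -0.141, -0.99], [0.0, -0.99, 0.141], [-1.0, -0.0, 0.001]]
wrist_force: [-0.6, -0.6, -0.3]
gripper_width: 0.167
```

Call:
send_rows(motion=[[-1, [0, 0, 0], 0.065], [-1, [0, 0, 0], 0]])

```text
clock: 7.08
position: [0.4623, 0.0098, 0.3768]
tool_rot: [[-0.001, -0.201, -0.98], [0.0, -0.98, 0.201], [-1.0, -0.0, 0.001]]
wrist_force: [-0.1, -0.1, -0.7]
gripper_width: 0.168
```

```bash
python3 - <<'E'
from h import *
c=cap('wrist','w6.png')
to((.463,.009,.38),-101.5)
for d in models.tip_of('stand','wrist')[:2]+models.tip_of('hole_low','wrist')[:2]: print(round(d['score'],2),w(c,d['xyz']))
P,u,v=cloud(c)
near=np.hypot(P[:,0]-.561,P[:,1]+.011)<.03
A=P[near&(P[:,2]>.09)&(P[:,2]<.16)]
h,b=np.histogram(A[:,2],bins=np.arange(.09,.16,.002)); print([(round(x,3),int(n)) for x,n in zip(b,h) if n])
E
```

```text
t 7.1333 pos [0.4623 0.0098 0.3769] phi -101.39548167804341 shift [-0.0031  0.0007 -0.0008] turn 0.0018241888468020218 F [ 0.1573 -0.3548 -0.9092] q [-0.2364 -0.0489  1.909   0.      1.2825  1.5333] g 0.1643964847777142
0.81 [ 0.5637 -0.0114  0.0008]
0.58 [ 0.5612 -0.007   0.0992]
[(np.float64(0.09), 151), (np.float64(0.092), 909), (np.float64(0.094), 57), (np.float64(0.096), 7), (np.float64(0.098), 8), (np.float64(0.1), 13), (np.float64(0.102), 15), (np.float64(0.104), 5), (np.float64(0.106), 3), (np.float64(0.108), 2), (np.float64(0.11), 3), (np.float64(0.112), 9), (np.float64(0.114), 3), (np.float64(0.116), 8), (np.float64(0.118), 155), (np.float64(0.12), 786), (np.float64(0.122), 32)]
```

View pics/w6.png

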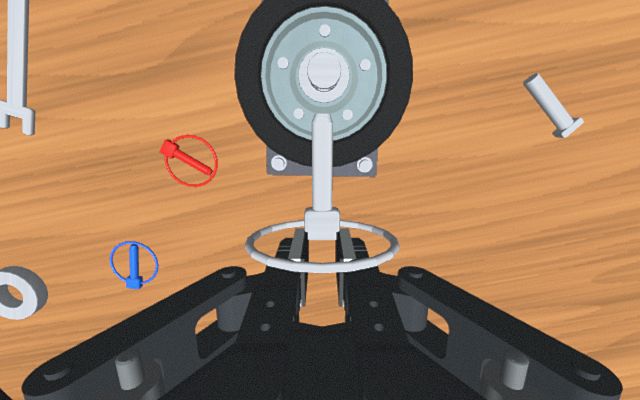

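The view shows the axle top at (323,72), the washer round it, the held pin pointing at it from (322,118) to the head at (322,225), and the near plate edge at (265–378,175). I'll fit the axle, the height and the plate yaw from depth.

```bash
cat >> h.py <<'E'
def circ(X):
    from scipy.optimize import least_squares
    # centre of boundary: hull points
    hpts=cv2.convexHull((X*1e4).astype(np.float32)).reshape(-1,2)/1e4
    f=lambda p:np.hypot(hpts[:,0]-p[0],hpts[:,1]-p[1])-p[2]
    r=least_squares(f,[*X.mean(0),.0125],loss='soft_l1',f_scale=.0005); return r.x
def axle(c,x0=(.561,-.011)):
    P,u,v=cloud(c)
    near=np.hypot(P[:,0]-x0[0],P[:,1]-x0[1])<.03
    T=P[near&(P[:,2]>.113)&(P[:,2]<.145)]; zt=np.median(T[:,2]); T=T[abs(T[:,2]-zt)<.0025]
    W=P[near&(abs(P[:,2]-zt+.028)<.004)]
    print('axle top z',zt,'n',len(T),'circ',circ(T[:,:2]),'washer z',np.median(W[:,2]),circ(W[:,:2]))
E
python3 - <<'E'
from h import *
for n in ['wrist','top']:
    c=cap(n,n+'7.png'); axle(c)
    P,u,v=cloud(c); hsv=cv2.cvtColor(c['image'],cv2.COLOR_RGB2HSV)
    m=(np.hypot(P[:,0]-.561,P[:,1]+.011)<.14)&(abs(P[:,2]-.0095)<.005)&(hsv[v,u,1]<90)&(hsv[v,u,2]<160)
    img=np.zeros((400,640),np.uint8); img[v[m],u[m]]=255
    img=cv2.morphologyEx(img,cv2.MORPH_OPEN,np.ones((2,2)))
    k=img[v,u]>0; X=P[k][:,:2]
    r=cv2.minAreaRect((X*1000).astype(np.float32)); print(n,'plate',len(X),r)
    if n=='wrist':
        d=np.array([.98,-.2]); 
        b=[]
        for a in np.arange(-.05,.05,.003):
            tt=X@np.array([.2,.98]); tc=np.array([.561,-.011])@np.array([.2,.98]); q=abs(tt-tc-a)<.0015
            if q.sum()>3: b.append(X[q][np.argmin(X[q]@d)])
        b=np.array(b,np.float32); l=cv2.fitLine(b,cv2.DIST_HUBER,0,.01,.01).ravel(); print('edge dir heading',np.degrees(np.arctan2(l[1],l[0])),l)
        pin_in_tool(c); print('bench',np.median(P[(hsv[v,u,1]>90)&(abs(P[:,2])<.02)][:,2]))
to((.463,.009,.38),-101.5)
E
```

```text
axle top z 0.12070896567391526 n 965 circ [ 0.559  -0.0117  0.0121] washer z 0.09280716631764635 [ 0.5592 -0.0117  0.0206]
wrist plate 1069 ((551.4014282226562, -11.792427062988281), (131.61187744140625, 190.6107635498047), 77.2744369506836)
edge dir heading 77.12644 [0.2228 0.9749 0.4575 0.0019]
z -0.070 120 y [-0.0039  0.0003  0.0044] x top [0.1675 0.1691]
z -0.065 229 y [-0.0044  0.0003  0.005 ] x top [0.1665 0.168 ]
z -0.060 229 y [-0.0045  0.0003  0.005 ] x top [0.1663 0.1677]
z -0.055 230 y [-0.0045  0.0003  0.0051] x top [0.1662 0.1676]
z -0.050 218 y [-0.0045  0.      0.0046] x top [0.1662 0.1674]
z -0.045 203 y [-0.0046  0.0003  0.0046] x top [0.1661 0.1673]
z -0.040 208 y [-0.0046  0.      0.0047] x top [0.1659 0.1673]
z -0.035 201 y [-0.0047 -0.0002  0.0047] x top [0.1657 0.1671]
z -0.030 196 y [-0.0047  0.0003  0.0047] x top [0.1656 0.167 ]
z -0.025 308 y [-0.0082  0.0003  0.0082] x top [0.1652 0.1667]
z -0.020 395 y [-0.0133  0.0003  0.0133] x top [0.1649 0.166 ]
z -0.015 407 y [-0.0135 -0.0002  0.0133] x top [0.1645 0.1658]
z -0.010 138 y [-0.0068  0.0003  0.0072] x top [0.1646 0.1656]
tip z [-0.0679 -0.0671]
bench -0.0007500999339044578
axle top z 0.12095867505116431 n 66 circ [ 0.5573 -0.0127  0.0116] washer z 0.09320367080307168 [ 0.558  -0.0132  0.0201]
top plate 273 ((636.5458984375, -33.805442810058594), (131.59730529785156, 45.696537017822266), 84.74617004394531)
t 7.3333 pos [0.4625 0.0099 0.3773] phi -101.38333459187479 shift [-0.0027  0.0007 -0.0007] turn 0.0020361954949679184 F [ 0.2916 -0.049  -0.2201] q [-0.2362 -0.0492  1.9084 -0.      1.2827  1.5333] g 0.168285773545764
```

Result: axle centre (0.559,−0.0117), axle top 0.1207, so the hole centre is at about 0.107 and its yaw is −12.8°. Moving to the pre-insert pose, 10 mm short of the axle.

Call:
send_rows(motion=[[-1, [0.02, 0, -0.001], 0.025], [-1, [0.03, 0, -0.002], 0], [-1, [0.03, 0, -0.003], 0], [-1, [0.015, 0, -0.0025], 0], [-1, [0.004, 0, 0], 0]])

```text
clock: 7.75
position: [0.4697, 0.0082, 0.2754]
tool_rot: [[-0.005, -0.222, -0.975], [0.001, -0.975, 0.222], [-1.0, -0.0, 0.005]]
wrist_force: [-0.9, 0.8, -1.2]
gripper_width: 0.168
```

Call:
send_rows(motion=[[-1, [0, 0, 0], 0], [-1, [0, 0, 0], 0]])

```text
clock: 7.92
position: [0.4712, 0.0079, 0.2792]
tool_rot: [[0.001, -0.223, -0.975], [-0.0, -0.975, 0.223], [-1.0, 0.0, -0.001]]
wrist_force: [-0.2, -0.2, -0.6]
gripper_width: 0.173
```

```bash
python3 - <<'E'
from h import *
c=cap('wrist','w8.png'); axle(c,(.559,-.0117)); pin_in_tool(c)
P,u,v=cloud(c); print('tyre z',np.median(P[abs(np.hypot(P[:,0]-.559,P[:,1]+.0117)-.07)<.006][:,2]))
to((.4708,.0083,.278),-102.8)
s=robot.get_state(); print('axle in tool',s['tool_rot'].T@(np.array([.559,-.0117,.107])-s['position']))
cv2.imwrite('pics/w8c.png',cv2.resize(c['image'][0:300,180:460,::-1],None,fx=2,fy=2))
E
```

```text
axle top z 0.12067931456545683 n 3092 circ [ 0.5591 -0.0117  0.0123] washer z 0.09276598313208308 [ 0.5591 -0.0117  0.0207]
z -0.070 103 y [-0.004   0.0002  0.004 ] x top [0.1677 0.1694]
z -0.065 233 y [-0.0045  0.0002  0.0049] x top [0.1668 0.1684]
z -0.060 232 y [-0.0045  0.0002  0.005 ] x top [0.1666 0.1682]
z -0.055 221 y [-0.0045  0.0002  0.005 ] x top [0.1666 0.1681]
z -0.050 213 y [-0.0046 -0.0002  0.0046] x top [0.1666 0.168 ]
z -0.045 212 y [-0.0046 -0.      0.0046] x top [0.1666 0.1678]
z -0.040 199 y [-0.0047  0.0002  0.0046] x top [0.1663 0.1677]
z -0.035 203 y [-0.0047 -0.0002  0.0047] x top [0.1663 0.1675]
z -0.030 197 y [-0.0047 -0.0003  0.0047] x top [0.1659 0.1673]
z -0.025 288 y [-0.0082  0.0002  0.0082] x top [0.166  0.1673]
z -0.020 386 y [-0.0134 -0.      0.0129] x top [0.1653 0.1663]
z -0.015 544 y [-0.0135 -0.0003  0.0136] x top [0.1512 0.1661]
z -0.010 164 y [-0.0068  0.0002  0.0071] x top [0.1651 0.166 ]
tip z [-0.0899 -0.0898]
tyre z 0.17402470043648433
t 7.9667 pos [0.4714 0.0078 0.2797] phi -102.87622416088182 shift [ 0.0017 -0.0003  0.0007] turn -0.0013303625769574001 F [-0.0179 -0.167   0.1181] q [-0.2359  0.1083  1.9677 -0.      1.0636  1.5596] g 0.16348759974664198
axle in tool [ 0.1729 -0.0005 -0.0894]
```

View pics/w8c.png

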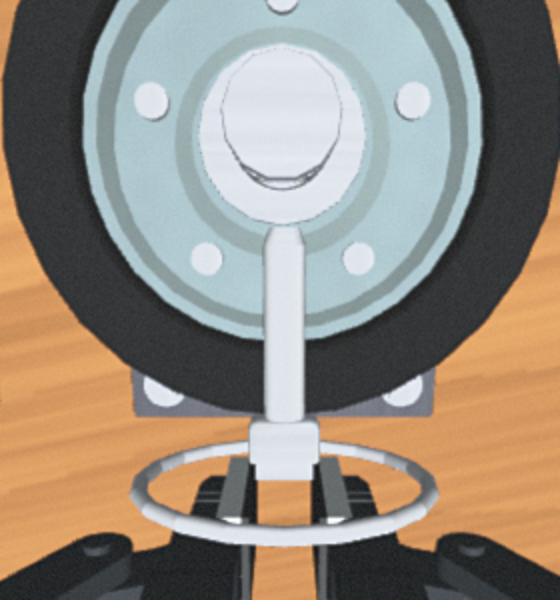

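The hole is visible as the dark slit at (282,182) in the crop, and the pin tip at (284,228) points at it. From the numbers the correction is 0.6 mm to the left and 1.1 mm down. I'll advance until the tip is just in the hole and read the force.

Call:
send_rows(motion=[[-1, [0.0011, -0.0006, 0], 0], [-1, [0, 0, 0], 0], [-1, [0, 0, -0.004], 0], [-1, [0, 0, -0.004], 0], [-1, [0, 0, -0.002], 0]])

```text
clock: 8.38
position: [0.4815, 0.0061, 0.2779]
tool_rot: [[0.001, -0.223, -0.975], [-0.0, -0.975, 0.223], [-1.0, 0.0, -0.001]]
wrist_force: [-0.8, 0.0, -0.2]
gripper_width: 0.165
```

Call:
send_rows(motion=[[-1, [0, 0, -0.002], 0], [-1, [0, 0, -0.002], 0], [-1, [0, 0, 0], 0]])

```text
clock: 8.63
position: [0.485, 0.0053, 0.2773]
tool_rot: [[0.0, -0.223, -0.975], [-0.0, -0.975, 0.223], [-1.0, 0.0, -0.0]]
wrist_force: [0.3, -0.3, -0.4]
gripper_width: 0.166
```

```bash
python3 - <<'E'
from h import *
c=cap('wrist','w9.png'); pin_in_tool(c)
to((.4708,.0083,.278),-102.8)
s=robot.get_state(); print(s['wrist_force'],s['wrist_torque'],'axle in tool',s['tool_rot'].T@(np.array([.559,-.0117,.107])-s['position']))
E
```

```text
z -0.075 738 y [-0.0134 -0.0002  0.013 ] x top [0.1556 0.1566]
z -0.070 572 y [-0.0135 -0.0002  0.0132] x top [0.1555 0.1568]
z -0.065 467 y [-0.0136 -0.0002  0.0136] x top [0.1573 0.1829]
z -0.060 325 y [-0.0106  0.0003  0.01  ] x top [0.1658 0.1678]
z -0.055 227 y [-0.0045  0.0003  0.0051] x top [0.1655 0.167 ]
z -0.050 211 y [-0.0045  0.0003  0.0046] x top [0.1655 0.1666]
z -0.045 209 y [-0.0046 -0.0002  0.0046] x top [0.1653 0.1667]
z -0.040 200 y [-0.0046 -0.0002  0.0046] x top [0.1653 0.1668]
z -0.035 200 y [-0.0047  0.      0.0047] x top [0.1652 0.1666]
z -0.030 202 y [-0.0047  0.0003  0.0047] x top [0.1651 0.1666]
z -0.025 318 y [-0.0082  0.0003  0.0083] x top [0.1649 0.1664]
z -0.020 407 y [-0.0134  0.0003  0.0133] x top [0.1645 0.1657]
z -0.015 460 y [-0.0135 -0.0002  0.0135] x top [0.1523 0.1654]
z -0.010 121 y [-0.0068  0.0003  0.0071] x top [0.1644 0.1655]
tip z [-0.0892 -0.0879]
t 8.6833 pos [0.4848 0.0053 0.2773] phi -102.90771413433431 shift [-0.0007  0.0002  0.0143] turn -0.0018799662950692575 F [-0.2524 -0.5126 -0.3925] q [-0.2345  0.1418  1.9357  0.      1.0642  1.5616] g 0.16731240831815805
[-0.2524 -0.5126 -0.3925] [ 0.0288 -0.0091  0.0106] axle in tool [ 0.1703  0.     -0.0762]
```

There's no force with the tip about 4 mm inside, so it has entered. Continuing in stages.

Call:
send_rows(motion=[[-1, [0, 0, -0.003], 0], [-1, [0, 0, -0.003], 0], [-1, [0, 0, -0.003], 0], [-1, [0, 0, -0.003], 0], [-1, [0, 0, 0], 0]])

```text
clock: 9.1
position: [0.4969, 0.0025, 0.2775]
tool_rot: [[0.001, -0.223, -0.975], [-0.0, -0.975, 0.223], [-1.0, 0.0, -0.001]]
wrist_force: [0.9, 0.5, -0.3]
gripper_width: 0.166
```

```bash
python3 - <<'E'
from h import *
to((.4708,.0083,.278),-102.8)
s=robot.get_state(); print(s['wrist_torque'],'axle in tool',s['tool_rot'].T@(np.array([.559,-.0117,.107])-s['position']))
E
```

```text
t 9.1 pos [0.4969 0.0025 0.2775] phi -102.90822913156639 shift [-0.0005  0.0002  0.0268] turn -0.001888954692407463 F [ 0.902   0.4931 -0.3395] q [-0.2343  0.1669  1.9059 -0.      1.0681  1.5618] g 0.16624932563212863
[ 0.007   0.0156 -0.0114] axle in tool [ 0.1705 -0.     -0.0635]
```

Call:
send_rows(motion=[[-1, [0, 0, -0.003], 0], [-1, [0, 0, -0.003], 0], [-1, [0, 0, -0.003], 0], [-1, [0, 0, -0.003], 0], [-1, [0, 0, 0], 0]])

```text
clock: 9.52
position: [0.5086, -0.0002, 0.2775]
tool_rot: [[0.001, -0.223, -0.975], [-0.0, -0.975, 0.223], [-1.0, 0.0, -0.001]]
wrist_force: [0.3, -0.1, -1.2]
gripper_width: 0.17
```

Call:
send_rows(motion=[[-1, [0, 0, -0.003], 0], [-1, [0, 0, -0.003], 0], [-1, [0, 0, -0.003], 0], [-1, [0, 0, -0.003], 0], [-1, [0, 0, 0], 0]])

```text
clock: 9.93
position: [0.5203, -0.0029, 0.2774]
tool_rot: [[0.001, -0.223, -0.975], [-0.0, -0.975, 0.223], [-1.0, 0.0, -0.001]]
wrist_force: [0.4, -0.7, -0.8]
gripper_width: 0.167
```

```bash
python3 - <<'E'
from h import *
c=cap('wrist','w10.png'); pin_in_tool(c)
to((.4708,.0083,.278),-102.8)
s=robot.get_state(); print(s['wrist_torque'],'axle in tool',s['tool_rot'].T@(np.array([.559,-.0117,.107])-s['position']))
E
```

```text
z -0.070 142 y [-0.0042  0.      0.0043] x top [0.1671 0.1683]
z -0.065 230 y [-0.0044  0.0003  0.005 ] x top [0.166  0.1675]
z -0.060 372 y [-0.0117  0.0003  0.0123] x top [0.1661 0.1686]
z -0.055 607 y [-0.0138  0.0003  0.0139] x top [0.1563 0.1683]
z -0.050 671 y [-0.0135 -0.0002  0.0135] x top [0.1556 0.1569]
z -0.045 631 y [-0.0135 -0.0002  0.0131] x top [0.1556 0.1567]
z -0.040 570 y [-0.0115 -0.0002  0.0115] x top [0.1556 0.1566]
z -0.035 427 y [-0.0099 -0.0002  0.0097] x top [0.1556 0.1567]
z -0.030 121 y [-0.014  -0.0002  0.0139] x top [0.1562 0.1576]
z -0.025 353 y [-0.0115  0.0003  0.0113] x top [0.1651 0.1666]
z -0.020 423 y [-0.0136 -0.0002  0.0134] x top [0.1646 0.1658]
z -0.015 652 y [-0.0135 -0.0002  0.0136] x top [0.147 0.165]
z -0.010 116 y [-0.0068  0.0003  0.0071] x top [0.1646 0.1656]
tip z [-0.0679 -0.067 ]
t 9.9833 pos [ 0.52   -0.0028  0.2774] phi -102.90704040522364 shift [-0.0007  0.0002  0.0504] turn -0.0018682075038214396 F [-0.7763  0.1202 -0.1481] q [-0.2338  0.2152  1.8482 -0.      1.0781  1.5622] g 0.1643970821062574
[ 0.039   0.0506 -0.0804] axle in tool [ 0.1704  0.     -0.04  ]
```

Call:
send_rows(motion=[[-1, [0, 0, -0.002], 0], [-1, [0, 0, -0.002], 0], [-1, [0, 0, -0.001], 0], [-1, [0, 0, -0.0005], 0], [-1, [0, 0, 0], 0]])

```text
clock: 10.4
position: [0.5252, -0.0039, 0.2774]
tool_rot: [[0.0, -0.223, -0.975], [0.0, -0.975, 0.223], [-1.0, -0.0, -0.0]]
wrist_force: [-0.4, -0.5, -0.7]
gripper_width: 0.17
```

Call:
send_rows(motion=[[-1, [0, 0, -0.0004], 0], [-1, [0, 0, -0.0004], 0], [-1, [0, 0, 0], 0]])

```text
clock: 10.65
position: [0.5259, -0.004, 0.2773]
tool_rot: [[-0.0, -0.223, -0.975], [0.0, -0.975, 0.223], [-1.0, -0.0, 0.0]]
wrist_force: [0.3, 0.8, 0.0]
gripper_width: 0.167
```

Call:
send_rows(motion=[[-1, [0, 0, -0.0004], 0], [-1, [0, 0, 0], 0]])

```text
clock: 10.82
position: [0.5263, -0.0042, 0.2774]
tool_rot: [[0.0, -0.223, -0.975], [0.0, -0.975, 0.223], [-1.0, -0.0, -0.0]]
wrist_force: [-0.4, 0.2, 0.0]
gripper_width: 0.167
```

Call:
send_rows(motion=[[-1, [0, 0, -0.0004], 0], [-1, [0, 0, 0], 0]])

```text
clock: 10.98
position: [0.5267, -0.0043, 0.2774]
tool_rot: [[0.0, -0.223, -0.975], [0.0, -0.975, 0.223], [-1.0, -0.0, -0.0]]
wrist_force: [0.3, -0.7, -1.6]
gripper_width: 0.169
```

Call:
send_rows(motion=[[-1, [0, 0, -0.0004], 0], [-1, [0, 0, 0], 0]])

```text
clock: 11.15
position: [0.5269, -0.0043, 0.2772]
tool_rot: [[-0.001, -0.223, -0.975], [0.0, -0.975, 0.223], [-1.0, -0.0, 0.001]]
wrist_force: [-0.8, 0.1, 0.2]
gripper_width: 0.165
```

Call:
send_rows(motion=[[-1, [0, 0, -0.0004], 0], [-1, [0, 0, 0], 0]])

```text
clock: 11.32
position: [0.5271, -0.0043, 0.2771]
tool_rot: [[-0.001, -0.223, -0.975], [0.0, -0.975, 0.223], [-1.0, 0.0, 0.001]]
wrist_force: [-1.6, -0.0, 0.2]
gripper_width: 0.169
```

Call:
send_rows(motion=[[-1, [0, 0, -0.0005], 0], [-1, [0, 0, 0], 0]])

```text
clock: 11.48
position: [0.5274, -0.0044, 0.277]
tool_rot: [[-0.002, -0.223, -0.975], [0.0, -0.975, 0.223], [-1.0, 0.0, 0.002]]
wrist_force: [-3.3, -0.5, 1.8]
gripper_width: 0.167
```

Call:
send_rows(motion=[[-1, [0, 0, -0.0005], 0], [-1, [0, 0, 0], 0]])

```text
clock: 11.65
position: [0.5276, -0.0044, 0.2769]
tool_rot: [[-0.003, -0.223, -0.975], [0.001, -0.975, 0.223], [-1.0, 0.0, 0.003]]
wrist_force: [-7.1, 1.2, 1.9]
gripper_width: 0.17
```

```bash
python3 - <<'E'
from h import *
c=cap('wrist','w11.png'); pin_in_tool(c)
to((.4708,.0083,.278),-102.8)
s=robot.get_state(); print(s['wrist_torque'],'axle in tool',s['tool_rot'].T@(np.array([.559,-.0117,.107])-s['position']))
cv2.imwrite('pics/w11c.png',cv2.resize(c['image'][60:360,180:460,::-1],None,fx=2,fy=2))
E
```

```text
z -0.070 123 y [-0.0039  0.0002  0.0043] x top [0.1653 0.1669]
z -0.065 248 y [-0.0049  0.0002  0.0049] x top [0.1645 0.1661]
z -0.060 232 y [-0.0044  0.0002  0.0049] x top [0.1647 0.1661]
z -0.055 292 y [-0.0092  0.0002  0.0098] x top [0.1648 0.1666]
z -0.050 532 y [-0.0135  0.0002  0.0135] x top [0.164 0.183]
z -0.045 769 y [-0.0135  0.0002  0.0135] x top [0.1553 0.1581]
z -0.040 670 y [-0.0133 -0.0002  0.0136] x top [0.155  0.1561]
z -0.035 594 y [-0.0137  0.0002  0.0136] x top [0.155 0.156]
z -0.030 495 y [-0.0111  0.0002  0.0111] x top [0.1551 0.156 ]
z -0.025 217 y [-0.0084 -0.0002  0.0083] x top [0.1551 0.1561]
z -0.020 329 y [-0.0136 -0.0003  0.0135] x top [0.1643 0.1656]
z -0.015 753 y [-0.0135 -0.0003  0.0135] x top [0.147  0.1648]
z -0.010 162 y [-0.0068  0.0002  0.0071] x top [0.1646 0.1657]
tip z [-0.0675 -0.0666]
t 11.7 pos [ 0.5276 -0.0044  0.2769] phi -102.89717724959283 shift [-0.001   0.0003  0.0582] turn -0.0016960629634270585 F [-6.9746 -0.2733  2.0103] q [-0.2335  0.2325  1.8281 -0.0001  1.0841  1.5624] g 0.1685505368795669
[0.1635 0.9773 0.0013] axle in tool [ 0.1698  0.0001 -0.0327]
```

View pics/w11c.png

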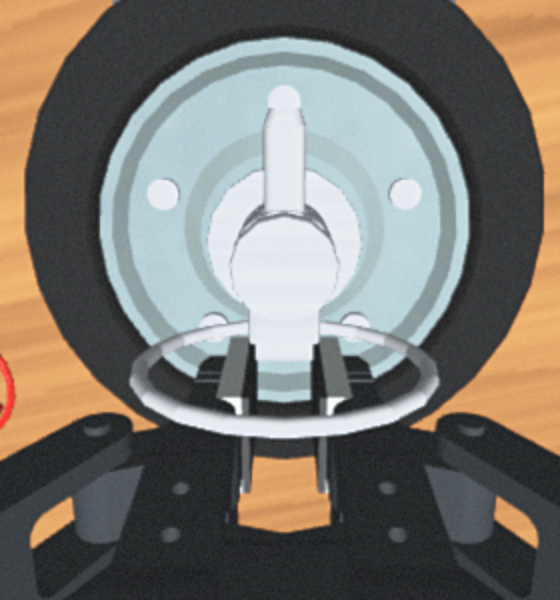

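The crop shows the tip out on the far side, from (285,100), and the head against the axle. Contact force is 7 N and the tip is 34.6 mm past the axle centre (35 expected), so it is home. I'll relieve the pressure, open just clear of the head and rise 40 mm behind the ring.

Call:
send_rows(motion=[[-1, [0, 0, 0.0012], 0], [-1, [0, 0, 0], 0], [-0.44, [0, 0, 0], 0], [-0.44, [0, 0, 0], 0], [-0.44, [0, 0, 0], 0]], squeeze=40)

```text
clock: 12.12
position: [0.5277, -0.0045, 0.2778]
tool_rot: [[0.002, -0.223, -0.975], [-0.0, -0.975, 0.223], [-1.0, -0.0, -0.002]]
wrist_force: [-0.8, -0.2, -0.4]
gripper_width: 0.281
```

```bash
python3 - <<'E'
from h import *
c=cap('wrist','w12.png'); pin_in_tool(c)
s=robot.get_state(); print(s['position'],s['wrist_force'],s['gripper_width'])
for l in ['ring_far','linchpin','linchpin_tip']:
    for d in models.tip_of(l,'wrist')[:1]: print(l,round(d['score'],2),s['tool_rot'].T@(w(c,d['xyz'])-s['position']))
E
```

```text
z -0.070 66 y [-0.004  -0.0002  0.0037] x top [0.1674 0.1691]
z -0.065 232 y [-0.005  -0.0002  0.0045] x top [0.1668 0.1681]
z -0.060 228 y [-0.005  -0.0002  0.0045] x top [0.1665 0.1678]
z -0.055 231 y [-0.0067  0.0002  0.008 ] x top [0.1664 0.168 ]
z -0.050 339 y [-0.013   0.0002  0.013 ] x top [0.1665 0.1686]
z -0.045 632 y [-0.013   0.0002  0.0126] x top [0.1565 0.1595]
z -0.040 632 y [-0.0132 -0.0002  0.0127] x top [0.1561 0.1573]
z -0.035 589 y [-0.0128 -0.0002  0.0132] x top [0.156  0.1571]
z -0.030 513 y [-0.0111 -0.0002  0.0112] x top [0.156 0.157]
z -0.025 270 y [-0.0085  0.0002  0.0085] x top [0.1561 0.1571]
z -0.020 216 y [-0.0135 -0.0003  0.0131] x top [0.1655 0.1666]
z -0.015 480 y [-0.014  -0.0003  0.0139] x top [0.1653 0.1668]
z -0.010 257 y [-0.0089  0.0002  0.0089] x top [0.1656 0.1667]
tip z [-0.0667 -0.0658]
[ 0.5277 -0.0045  0.2777] [-0.2011  0.6019  0.1867] 0.2819590086142935
ring_far 0.72 [ 0.115   0.0001 -0.018 ]
linchpin 0.85 [ 0.1693 -0.0016 -0.0293]
linchpin_tip 0.77 [ 0.1711  0.0052 -0.0671]
```

The pin sits level and free at home, and the ring is at about 1.5. Now I rise, then sweep the ring forward with both fingertips, one each side.

Call:
send_rows(motion=[[-0.44, [0, 0, 0.002], 0], [-0.44, [-0.01, 0, 0], 0], [-0.44, [-0.015, 0, 0], 0], [-0.44, [-0.015, 0, 0], 0], [-0.44, [0, 0, 0], 0]])

```text
clock: 12.73
position: [0.5265, -0.0041, 0.321]
tool_rot: [[0.006, -0.223, -0.975], [-0.001, -0.975, 0.223], [-1.0, 0.0, -0.006]]
wrist_force: [0.5, 0.1, 0.8]
gripper_width: 0.282
```

Call:
send_rows(motion=[[-0.44, [0, 0, -0.003], 0], [-0.44, [0, 0, -0.004], 0], [-0.44, [0, 0, -0.004], 0], [-0.44, [0, 0, -0.004], 0], [-0.44, [0, 0, -0.004], 0]])

```text
clock: 13.15
position: [0.5437, -0.0082, 0.3162]
tool_rot: [[-0.003, -0.223, -0.975], [0.001, -0.975, 0.223], [-1.0, -0.0, 0.003]]
wrist_force: [-0.9, 0.2, -1.7]
gripper_width: 0.276
```

Call:
send_rows(motion=[[-0.44, [0, 0, -0.004], 0], [-0.44, [0, 0, -0.004], 0], [-0.44, [0, 0, -0.004], 0], [-0.44, [0, 0, -0.004], 0], [-0.44, [0, 0, 0], 0]])

```text
clock: 13.57
position: [0.5596, -0.0118, 0.3168]
tool_rot: [[-0.001, -0.223, -0.975], [0.0, -0.975, 0.223], [-1.0, 0.0, 0.001]]
wrist_force: [-3.1, 0.2, -1.8]
gripper_width: 0.277
```

```bash
python3 - <<'E'
from h import *
c=cap('wrist','w13.png'); s=robot.get_state(); print(s['position'],s['wrist_force'],s['gripper_width'])
print('axle in tool',s['tool_rot'].T@(np.array([.559,-.0117,.107])-s['position']))
cv2.imwrite('pics/w13c.png',cv2.resize(c['image'][60:360,160:480,::-1],None,fx=2,fy=2))
E
```

```text
[ 0.5595 -0.0117  0.3169] [-2.8854  0.0844 -2.3155] 0.28128048978792813
axle in tool [0.2099 0.0001 0.0003]
```

View pics/w13c.png

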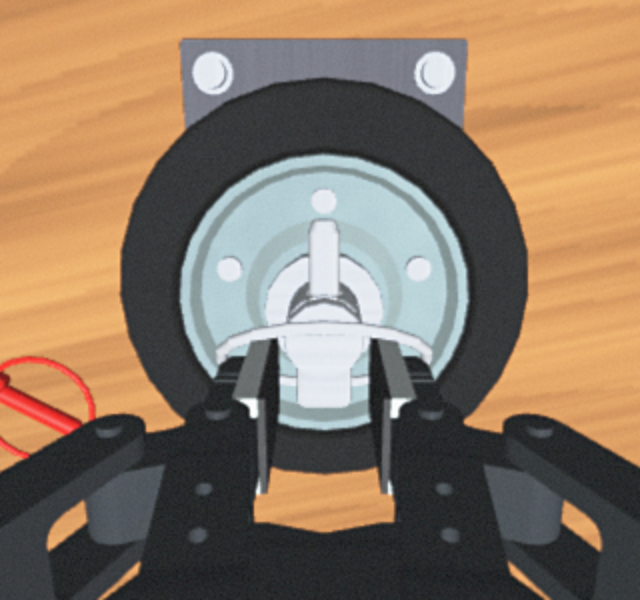

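The ring is swinging forward, with 3 N resistance and even contact on both fingers. Continuing.

Call:
send_rows(motion=[[-0.44, [0, 0, -0.003], 0], [-0.44, [0, 0, -0.003], 0], [-0.44, [0, 0, -0.003], 0], [-0.44, [0, 0, -0.003], 0], [-0.44, [0, 0, 0], 0]])

```text
clock: 14.03
position: [0.5721, -0.0148, 0.3182]
tool_rot: [[0.003, -0.223, -0.975], [-0.001, -0.975, 0.223], [-1.0, 0.0, -0.003]]
wrist_force: [-0.8, -0.4, 0.9]
gripper_width: 0.284
```

Call:
send_rows(motion=[[-0.44, [0, 0, -0.003], 0], [-0.44, [0, 0, -0.004], 0], [-0.44, [0, 0, -0.004], 0], [-0.44, [0, 0, -0.004], 0], [-0.44, [0, 0, -0.002], 0]])

```text
clock: 14.45
position: [0.5883, -0.0184, 0.3174]
tool_rot: [[0.001, -0.223, -0.975], [-0.0, -0.975, 0.223], [-1.0, -0.0, -0.001]]
wrist_force: [-0.1, 0.2, 1.5]
gripper_width: 0.282
```

```bash
python3 - <<'E'
from h import *
for n in ['wrist','scene']:
    c=cap(n,n+'14.png'); s=robot.get_state()
    for d in models.tip_of('ring_far',n)[:3]+models.tip_of('linchpin_tip',n)[:1]: print(n,round(d['score'],2),w(c,d['xyz']))
print(s['position'],s['wrist_force'],s['gripper_width'],'axle in tool',s['tool_rot'].T@(np.array([.559,-.0117,.107])-s['position']))
a=cv2.imread('pics/wrist14.png')[60:360,160:480]; b=cv2.resize(cv2.imread('pics/scene14.png')[150:270,240:368],(320,300),interpolation=cv2.INTER_CUBIC)
cv2.imwrite('pics/m14.png',np.hstack([a,b]))
E
```

```text
wrist 0.73 [ 0.5885 -0.0167  0.1424]
wrist 0.69 [ 0.5942 -0.026   0.1071]
scene 0.51 [ 0.5844 -0.0165  0.1455]
scene 0.5 [0.4221 0.2619 0.0087]
scene 0.4 [0.4894 0.1377 0.0087]
scene 0.63 [0.4921 0.1386 0.0076]
[ 0.5878 -0.0183  0.3174] [ 0.6397 -0.3198  1.5592] 0.27992381678933703 axle in tool [0.2104 0.     0.0297]
```

View pics/m14.png

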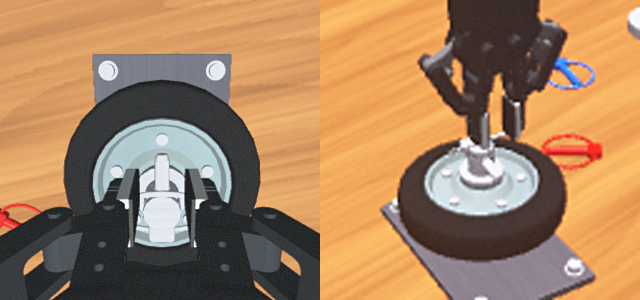

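The ring now lies under both fingertips, about 38° open, with its far side at z≈0.142. Now I press it straight down. The fingers straddle the shank.

Call:
send_rows(motion=[[-0.44, [0.004, 0, 0], 0], [-0.44, [0.004, 0, 0], 0], [-0.44, [0.004, 0, 0], 0], [-0.44, [0.004, 0, 0], 0], [-0.44, [0.004, 0, 0], 0]])

```text
clock: 15.17
position: [0.5875, -0.0182, 0.2966]
tool_rot: [[-0.001, -0.223, -0.975], [0.0, -0.975, 0.223], [-1.0, -0.0, 0.001]]
wrist_force: [1.1, 0.6, 1.4]
gripper_width: 0.285
```

Call:
send_rows(motion=[[-0.44, [0.003, 0, 0], 0], [-0.44, [0.003, 0, 0], 0], [-0.44, [0.002, 0, 0], 0], [-0.44, [0, 0, 0], 0]])

```text
clock: 15.5
position: [0.5874, -0.0182, 0.2886]
tool_rot: [[-0.001, -0.223, -0.975], [0.0, -0.975, 0.223], [-1.0, -0.0, 0.001]]
wrist_force: [0.6, -0.3, -0.0]
gripper_width: 0.278
```

Call:
send_rows(motion=[[-0.44, [0.002, 0, 0], 0], [-0.44, [0.002, 0, 0], 0], [-0.44, [0.001, 0, 0], 0], [-0.44, [0, 0, 0], 0]])

```text
clock: 15.83
position: [0.5876, -0.0182, 0.2841]
tool_rot: [[-0.0, -0.223, -0.975], [0.0, -0.975, 0.223], [-1.0, -0.0, 0.0]]
wrist_force: [0.1, -0.3, 0.5]
gripper_width: 0.282
```

```bash
python3 - <<'E'
from h import *
c=cap('wrist','w15.png'); s=robot.get_state()
for l in ['ring_far','linchpin_tip','linchpin']:
    for d in models.tip_of(l,'wrist')[:1]: print(l,round(d['score'],2),w(c,d['xyz']))
print(s['position'],s['wrist_force'],s['gripper_width'],'axle in tool',s['tool_rot'].T@(np.array([.559,-.0117,.107])-s['position']))
E
```

```text
ring_far 0.78 [ 0.5857 -0.014   0.1093]
linchpin_tip 0.67 [ 0.5794 -0.0247  0.1048]
linchpin 0.85 [ 0.5397 -0.0064  0.1104]
[ 0.5876 -0.0182  0.2842] [-0.2728 -0.0892  0.808 ] 0.2789182008977607 axle in tool [0.1772 0.     0.0293]
```

Call:
send_rows(motion=[[-0.44, [0.001, 0, 0], 0], [-0.44, [0.001, 0, 0], 0], [-0.44, [0, 0, 0], 0]])

```text
clock: 16.28
position: [0.5876, -0.0182, 0.2822]
tool_rot: [[0.0, -0.223, -0.975], [0.0, -0.975, 0.223], [-1.0, -0.0, -0.0]]
wrist_force: [0.4, -0.6, 1.0]
gripper_width: 0.281
```

Call:
send_rows(motion=[[-0.44, [0.0008, 0, 0], 0], [-0.44, [0, 0, 0], 0]])

```text
clock: 16.45
position: [0.5877, -0.0182, 0.2815]
tool_rot: [[0.0, -0.223, -0.975], [0.0, -0.975, 0.223], [-1.0, -0.0, -0.0]]
wrist_force: [0.5, 0.1, 1.1]
gripper_width: 0.279
```

Call:
send_rows(motion=[[-0.44, [0.0008, 0, 0], 0], [-0.44, [0, 0, 0], 0]])

```text
clock: 16.62
position: [0.5877, -0.0183, 0.2808]
tool_rot: [[0.0, -0.223, -0.975], [-0.0, -0.975, 0.223], [-1.0, -0.0, -0.0]]
wrist_force: [0.9, -0.6, 1.4]
gripper_width: 0.278
```

Call:
send_rows(motion=[[-0.44, [0.0008, 0, 0], 0], [-0.44, [0, 0, 0], 0]])

```text
clock: 16.78
position: [0.5878, -0.0183, 0.2801]
tool_rot: [[0.001, -0.223, -0.975], [-0.0, -0.975, 0.223], [-1.0, -0.0, -0.001]]
wrist_force: [0.3, -0.2, 2.4]
gripper_width: 0.278
```

Call:
send_rows(motion=[[-0.44, [0.0006, 0, 0], 0], [-0.44, [0, 0, 0], 0]])

```text
clock: 16.95
position: [0.5879, -0.0183, 0.2796]
tool_rot: [[0.001, -0.223, -0.975], [-0.0, -0.975, 0.223], [-1.0, 0.0, -0.001]]
wrist_force: [2.0, 1.3, 3.2]
gripper_width: 0.281
```

Call:
send_rows(motion=[[-0.44, [0.0006, 0, 0], 0], [-0.44, [0, 0, 0], 0]])

```text
clock: 17.12
position: [0.5879, -0.0183, 0.2791]
tool_rot: [[0.001, -0.223, -0.975], [-0.0, -0.975, 0.223], [-1.0, -0.0, -0.001]]
wrist_force: [1.3, -0.3, 4.1]
gripper_width: 0.28
```

Call:
send_rows(motion=[[-0.44, [0.0006, 0, 0], 0], [-0.44, [0, 0, 0], 0]])

```text
clock: 17.28
position: [0.588, -0.0183, 0.2787]
tool_rot: [[0.001, -0.223, -0.975], [-0.0, -0.975, 0.223], [-1.0, -0.0, -0.001]]
wrist_force: [0.9, -0.5, 6.3]
gripper_width: 0.286
```

The force climbs steadily to 6 N, so the ring is on its stop. Lifting clear to check.

Call:
send_rows(motion=[[-0.44, [-0.003, 0, 0], 0], [-0.44, [-0.02, 0, 0], 0], [-0.44, [-0.03, 0, 0], 0], [-0.44, [-0.03, 0, 0.01], 0], [-0.44, [-0.03, 0, 0.02], 0]])

```text
clock: 17.7
position: [0.5584, -0.0118, 0.3912]
tool_rot: [[-0.002, -0.224, -0.975], [0.001, -0.975, 0.224], [-1.0, 0.0, 0.002]]
wrist_force: [0.5, 0.1, 0.9]
gripper_width: 0.283
```

Call:
send_rows(motion=[[-0.44, [-0.01, 0, 0.03], 0], [-0.44, [0, 0, 0.03], 0], [-0.44, [0, 0, 0], 0], [-0.44, [0, 0, 0], 0]])

```text
clock: 18.03
position: [0.4985, 0.0024, 0.4006]
tool_rot: [[-0.002, -0.223, -0.975], [0.0, -0.975, 0.223], [-1.0, -0.0, 0.002]]
wrist_force: [-0.2, 0.3, -0.1]
gripper_width: 0.278
```

```bash
python3 - <<'E'
from h import *
c=cap('wrist','w16.png'); s=robot.get_state(); print(s['position'],s['wrist_force'])
for l in ['ring_far','linchpin_tip','linchpin']:
    for d in models.tip_of(l,'wrist')[:1]: print(l,round(d['score'],2),w(c,d['xyz']))
P,u,v=cloud(c); a=np.radians(-12.88); d=np.array([np.cos(a),np.sin(a)]); n=np.array([-d[1],d[0]])
e=P[:,:2]-np.array([.559,-.0117]); sx=e@d+.011; t=e@n; z=P[:,2]-.1067
hsv=cv2.cvtColor(c['image'],cv2.COLOR_RGB2HSV)[v,u]
axle(c,(.559,-.0117))
print('shank tops'); 
for lo in np.arange(-.016,.052,.004):
    k=(sx>=lo)&(sx<lo+.004)&(abs(t)<.002)&(abs(z)<.03)
    if k.sum(): print(round(lo,3),k.sum(),np.percentile(z[k],[5,50,95])*1e3)
print('ring radius ring: pts at r 28.3..31.5 of (19.7,0)')
rr=np.hypot(sx-.0197,t)
for q in np.arange(-150,151,30):
    an=np.degrees(np.arctan2(t,sx-.0197)); k=(abs(an-q)<6)&(abs(rr-.0299)<.003)&(z>-.012)&(z<.02)
    if k.sum(): print(q,k.sum(),'z mm',np.percentile(z[k],[10,50,90])*1e3,'r',np.median(rr[k])*1e3)
cv2.imwrite('pics/w16c.png',cv2.resize(c['image'][20:240,200:440,::-1],None,fx=2.6,fy=2.6,interpolation=cv2.INTER_CUBIC))
E
```

```text
[0.4995 0.002  0.4008] [ 0.3077 -0.425   0.8015]
ring_far 0.9 [ 0.5816 -0.0165  0.1096]
linchpin_tip 0.79 [0.4228 0.265  0.0016]
linchpin 0.93 [ 0.5372 -0.006   0.1091]
axle top z 0.12068553757429973 n 684 circ [ 0.5592 -0.0115  0.012 ] washer z 0.09278572328009319 [ 0.5592 -0.0116  0.0205]
shank tops
-0.016 22 [1.818  2.7274 4.0269]
-0.012 20 [2.5281 3.2293 3.7998]
-0.008 25 [2.4506 3.6786 4.8002]
-0.004 19 [ 2.7803  4.4067 14.2107]
0.0 24 [12.9823 14.2342 16.0114]
0.004 25 [13.5979 14.1924 15.3601]
0.008 20 [13.0857 14.1129 15.2137]
0.012 25 [12.7621 14.0548 15.0446]
0.016 25 [12.7784 14.0443 14.9025]
0.02 25 [12.4456 13.5136 14.6454]
0.024 25 [4.628  5.9401 7.3368]
0.028 17 [-13.9342   5.3808   6.4056]
0.032 28 [-24.7784   2.2243   3.872 ]
0.036 9 [-29.6208 -28.2209 -26.9497]
0.04 2 [-29.7624 -29.1038 -28.4453]
0.044 19 [-29.9317 -28.9322 -27.871 ]
0.048 22 [-29.5579 -28.9074 -27.6455]
ring radius ring: pts at r 28.3..31.5 of (19.7,0)
-120 8 z mm [-0.5895  0.9398  1.4337] r 32.345497039349674
-90 4 z mm [1.16   1.3921 1.5986] r 27.130906398023715
90 5 z mm [1.0238 1.7608 2.4846] r 26.925806114966942
120 10 z mm [0.4232 0.982  2.0531] r 32.210297228441554
```

View pics/w16c.png

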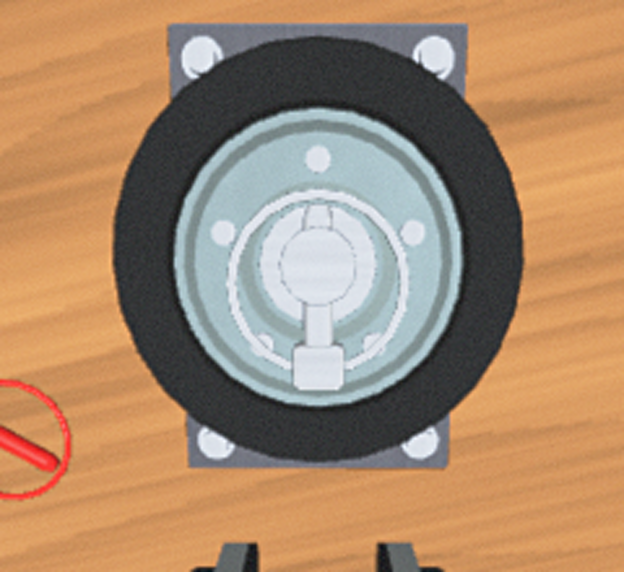

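The check shows a fault. The ring is down, but while I pressed it the wire stuck to the fingertips and the pin was dragged back about 11.5 mm. The tip is now only about 23 mm past the axle centre and the head stands off the axle at (318,367). I'll redo this in the right order: lift the ring open again by pinching it from outside, push the pin home, then shut the ring along its own arc.

Call:
send_rows(motion=[[1, [0, 0, -0.02], 0], [1, [0, 0, -0.02], 0], [1, [0.02, 0, -0.0183], 0], [1, [0.03, 0, 0], 0], [1, [0.03, 0, 0], 0]])

```text
clock: 18.65
position: [0.5586, -0.0119, 0.3203]
tool_rot: [[0.002, -0.224, -0.975], [-0.0, -0.975, 0.224], [-1.0, 0.0, -0.002]]
wrist_force: [-0.5, -0.4, 0.0]
gripper_width: 0.964
```

Call:
send_rows(motion=[[1, [0.02, 0, 0], 0], [1, [0.017, 0, 0], 0], [1, [0.01, 0, 0], 0], [1, [0.008, 0, 0], 0], [1, [0, 0, 0], 0]])

```text
clock: 19.07
position: [0.5566, -0.0112, 0.2644]
tool_rot: [[-0.003, -0.224, -0.975], [0.001, -0.975, 0.224], [-1.0, -0.0, 0.003]]
wrist_force: [-0.4, -0.1, 0.5]
gripper_width: 1.001
```

```bash
python3 - <<'E'
from h import *
s=robot.get_state()
print(s['position'],s['wrist_force'],s['gripper_width'],'axle in tool',s['tool_rot'].T@(np.array([.559,-.0117,.107])-s['position']))
c=cap('wrist','w17.png'); P,u,v=cloud(c); T=(P-s['position'])@s['tool_rot']
for sg in (-1,1):
    k=(T[:,1]*sg>.036)&(T[:,1]*sg<.062)&(abs(T[:,2])<.013)&(T[:,0]>.09)&(T[:,0]<.168)
    print(sg,k.sum(),'lowest finger x',np.percentile(T[k][:,0],[98,99.8]),'y inner',np.percentile(T[k][:,1]*sg,2))
cv2.imwrite('pics/w17c.png',cv2.resize(c['image'][60:380,160:480,::-1],None,fx=1.8,fy=1.8))
E
```

```text
[ 0.5566 -0.0112  0.2644] [-0.4432 -0.0859  0.4638] 1.0009227443575175 axle in tool [ 0.1574 -0.0001 -0.0029]
-1 7927 lowest finger x [0.1557 0.1602] y inner 0.03789818277957125
1 7907 lowest finger x [0.1557 0.1602] y inner 0.03794549802744083
```

Call:
send_rows(motion=[[0.7, [0, 0, 0], 0], [0.5, [0, 0, 0], 0], [0.3, [0, 0, 0], 0], [0.3, [0, 0, 0], 0], [0.3, [0, 0, 0], 0]], squeeze=20)

```text
clock: 19.53
position: [0.5573, -0.0112, 0.2675]
tool_rot: [[0.003, -0.223, -0.975], [-0.001, -0.975, 0.223], [-1.0, -0.0, -0.003]]
wrist_force: [0.6, -0.3, 6.5]
gripper_width: 0.705
```

```bash
cat >> h.py <<'E'
def look(c):
    "pin/ring state: profile along the pin, networks' points; s from shoulder-home, t sideways, z from hole"
    s=robot.get_state(); print('t',s['clock'],s['position'],s['wrist_force'],s['gripper_width'])
    P,u,v=cloud(c); a=np.radians(-12.88); d=np.array([np.cos(a),np.sin(a)]); n=np.array([-d[1],d[0]])
    f=lambda p:np.array([(p[:2]-[.559,-.0117])@d+.011,(p[:2]-[.559,-.0117])@n,p[2]-.1067])*1e3
    for l in ['ring_far','linchpin_tip','linchpin']:
        for q in models.tip_of(l,'wrist')[:2]:
            r=f(w(c,q['xyz']))
            if abs(r[0])<100 and abs(r[1])<60: print(l,round(q['score'],2),r)
    e=P[:,:2]-np.array([.559,-.0117]); S=e@d*1e3+11; t=e@n*1e3; z=(P[:,2]-.1067)*1e3
    k=(abs(t)<3.5)&(z>-9)&(z<11)&(S>-45)&(S<55)
    h=[(int(b),int(q.sum()),round(float(np.median(z[q])),1)) for b in range(-34,54,2) for q in [k&(S>=b)&(S<b+2)] if q.sum()>3]
    print(h); return S,t,z,u,v
E
python3 - <<'E'
from h import *
c=cap('wrist','w18.png'); look(c)
E
```

```text
t 19.5833 [ 0.5574 -0.0112  0.2674] [0.5174 0.2695 6.4626] 0.7050669416390462
ring_far 0.74 [33.8787 -0.9726  0.7502]
linchpin 0.98 [-9.6392  1.2565  3.6604]
[(-28, 31, 2.8), (-26, 39, 3.0), (-24, 47, 3.1), (-22, 42, 3.2), (-20, 49, 3.2), (-18, 59, 3.0), (-16, 46, 2.7), (-14, 48, 2.9), (-12, 51, 2.9), (-10, 42, 3.0), (-8, 16, 3.4), (20, 13, 4.2), (22, 97, 6.1), (24, 57, 4.5), (26, 67, 4.4), (28, 73, 3.6), (30, 80, 1.1), (32, 35, 1.7), (34, 65, 1.8)]
```

The ring is pinched at its sides. Lifting along the arc about its hinge.

Call:
send_rows(motion=[[0.3, [-0.004, 0, 0], 0], [0.3, [-0.0048, 0, 0.0004], 0], [0.3, [-0.0047, 0, 0.0012], 0], [0.3, [-0.0044, 0, 0.0021], 0], [0.3, [0, 0, 0], 0]])

```text
clock: 20.15
position: [0.5527, -0.0102, 0.2847]
tool_rot: [[-0.0, -0.223, -0.975], [-0.0, -0.975, 0.223], [-1.0, 0.0, 0.0]]
wrist_force: [-1.7, 0.7, 0.2]
gripper_width: 0.701
```

```bash
python3 - <<'E'
from h import *
c=cap('wrist','w19.png'); look(c)
E
```

```text
t 20.2 [ 0.5528 -0.0102  0.2845] [-1.8346  0.0622  0.5336] 0.7053969372414272
ring_far 0.89 [30.8551  1.7587 24.9675]
linchpin_tip 0.61 [26.6832 -5.2362 -3.1181]
linchpin 0.65 [-12.5284   1.9858   5.0928]
[(-32, 25, 8.7), (-30, 41, 9.0), (-28, 39, 8.8), (-26, 47, 8.5), (-24, 46, 8.4), (-22, 42, 8.2), (-20, 53, 7.8), (-18, 40, 7.1), (-16, 46, 7.4), (-14, 49, 6.8), (-12, 45, 6.6), (-10, 43, 6.4), (-8, 44, 6.3), (-6, 26, 6.2), (20, 10, 3.8), (22, 60, 3.9), (24, 55, 2.9), (26, 60, 2.2), (28, 48, 0.2)]
```

Call:
send_rows(motion=[[0.3, [-0.001, 0, -0.004], 0], [0.3, [-0.004, 0, 0.002], 0], [0.3, [-0.0036, 0, 0.0032], 0], [0.3, [-0.003, 0, 0.0035], 0], [0.3, [0, 0, 0], 0]])

```text
clock: 20.77
position: [0.5482, -0.0092, 0.2964]
tool_rot: [[0.0, -0.223, -0.975], [-0.0, -0.975, 0.223], [-1.0, 0.0, -0.0]]
wrist_force: [-1.8, -0.6, 0.5]
gripper_width: 0.697
```

```bash
python3 - <<'E'
from h import *
c=cap('wrist','w20.png'); look(c)
E
```

```text
t 20.8167 [ 0.5483 -0.0092  0.2962] [-1.4802 -0.1404 -0.3468] 0.705376875822357
ring_far 0.89 [14.7692 -1.4335 46.0406]
linchpin_tip 0.72 [33.461  -5.2405 -0.3122]
linchpin 0.93 [-11.1954   0.985    7.6714]
[(-30, 18, 8.6), (-28, 40, 8.9), (-26, 39, 8.8), (-24, 37, 8.6), (-22, 39, 8.5), (-20, 43, 8.2), (-18, 41, 7.8), (-16, 48, 7.2), (-14, 34, 6.8), (-12, 39, 6.8), (-10, 39, 6.8), (-8, 44, 6.2), (-6, 31, 6.5), (20, 5, 3.2), (22, 61, 4.5), (24, 41, 3.2), (26, 44, 3.2), (28, 48, 2.1), (30, 51, 1.1)]
```

Call:
send_rows(motion=[[0.3, [-0.0028, 0, 0.0035], 0], [0.3, [0.002, 0, 0], 0], [0.3, [0, 0, 0], 0], [1, [0, 0, 0], 0], [1, [0, 0, 0], 0]])

```text
clock: 21.38
position: [0.5453, -0.0084, 0.2966]
tool_rot: [[0.001, -0.223, -0.975], [0.0, -0.975, 0.223], [-1.0, -0.0, -0.0]]
wrist_force: [-0.4, 0.7, 0.2]
gripper_width: 0.955
```

Call:
send_rows(motion=[[1, [0, 0, 0], 0], [1, [-0.02, 0, 0], 0], [1, [-0.03, 0, 0.01], 0], [1, [-0.02, 0, 0.02], 0], [0, [0, 0, 0.02], 0]])

```text
clock: 21.8
position: [0.4977, 0.0024, 0.3711]
tool_rot: [[0.008, -0.223, -0.975], [-0.002, -0.975, 0.223], [-1.0, -0.0, -0.008]]
wrist_force: [0.9, -0.6, 0.3]
gripper_width: 0.885
```

```bash
python3 - <<'E'
from h import *
c=cap('wrist','w21.png'); S,t,z,u,v=look(c)
s=robot.get_state()
k=(z>-6)&(z<9)&(S>-32)&(S<-10)&(abs(t)<16)
for b in range(-32,-10,2):
    q=k&(S>=b)&(S<b+2)
    if q.sum()>3: print(b,np.percentile(t[q],[2,98]),np.percentile(z[q],[10,50,90]))
print('axle in tool',s['tool_rot'].T@(np.array([.559,-.0117,.107])-s['position']))
E
```

```text
t 21.85 [0.4942 0.0037 0.3685] [ 0.6469  1.6776 -1.8793] 0.8066203285888359
ring_far 0.56 [ 9.5681 -1.4179 45.4599]
linchpin_tip 0.62 [30.3878 -4.9207  4.0604]
linchpin 0.81 [-10.9372   1.6134  -0.6554]
[(-32, 16, 1.2), (-30, 16, 2.2), (-28, 20, 2.1), (-26, 21, 2.5), (-24, 19, 2.5), (-22, 25, 2.9), (-20, 18, 2.8), (-18, 27, 2.5), (-16, 18, 2.5), (-14, 27, 2.6), (-12, 20, 2.9), (-10, 25, 3.2), (-8, 18, 3.5), (-6, 26, 3.4), (-4, 23, 3.4), (-2, 4, 4.3), (22, 5, 5.3), (24, 28, 5.7), (26, 30, 5.2), (28, 20, 4.6), (30, 7, 4.0)]
-32 [-7.8917  7.3417] [0.4668 1.0802 2.3705]
-30 [-8.4396  8.7505] [0.7863 2.0903 2.8617]
-28 [-8.3129  8.6411] [1.231  2.0226 2.8996]
-26 [-11.5526  10.9973] [-0.8857  2.3071  3.1089]
-24 [-15.0885  15.3251] [-0.6589  1.4966  3.0561]
-22 [-15.1623  15.4705] [-0.8491  2.3504  3.3079]
-20 [-8.3313  8.6131] [1.5226 2.751  3.6762]
-18 [-7.5257  7.8597] [1.0725 2.3144 3.1813]
-16 [-7.0359  6.4548] [-3.0977  1.0726  2.7828]
-14 [-4.2893  4.5418] [0.9576 2.307  3.9499]
-12 [-4.2803  4.5598] [0.742  2.3546 3.3979]
axle in tool [ 0.2596  0.0001 -0.064 ]
```

The pin is free again: shoulder at −16 mm, ring open about 55°. I'll re-grip the rear of the head from behind.

Call:
send_rows(motion=[[-0.2, [0.03, 0, 0], 0], [-0.2, [0.03, 0, 0], 0], [-0.2, [0.02, 0, 0], 0], [-0.2, [0.0155, 0, 0], 0], [-0.2, [0, 0, 0], 0]])

```text
clock: 22.42
position: [0.4953, 0.0028, 0.2668]
tool_rot: [[-0.007, -0.224, -0.975], [0.002, -0.975, 0.224], [-1.0, -0.0, 0.007]]
wrist_force: [-0.7, -0.8, 0.8]
gripper_width: 0.402
```

Call:
send_rows(motion=[[-0.2, [0, 0, -0.004], 0], [-0.2, [0, 0, -0.004], 0], [-0.2, [0, 0, -0.004], 0], [-0.2, [0, 0, -0.0025], 0], [-0.2, [0, 0, 0], 0]])

```text
clock: 22.83
position: [0.5117, -0.0009, 0.2721]
tool_rot: [[0.002, -0.223, -0.975], [-0.001, -0.975, 0.223], [-1.0, 0.0, -0.003]]
wrist_force: [-0.0, -0.4, 0.9]
gripper_width: 0.399
```

```bash
python3 - <<'E'
from h import *
s=robot.get_state(); print('axle in tool',s['tool_rot'].T@(np.array([.559,-.0117,.107])-s['position']))
c=cap('wrist','w22.png'); S,t,z,u,v=look(c); pin_in_tool(c)
E
```

```text
axle in tool [ 0.1652 -0.     -0.0481]
t 22.8833 [ 0.5112 -0.0007  0.2718] [ 0.4091  0.5409 -0.1981] 0.40140407751622637
ring_far 0.95 [ 9.6144  0.2883 45.428 ]
linchpin_tip 0.61 [30.0686 -3.8192  4.571 ]
[(-32, 25, 1.4), (-30, 49, 2.0), (-28, 58, 2.3), (-26, 49, 2.4), (-24, 52, 2.6), (-22, 52, 2.8), (-20, 57, 2.7), (-18, 59, 2.3), (-16, 51, 2.7), (-14, 53, 2.8), (-12, 57, 2.9), (-10, 55, 3.0), (-8, 25, 3.4), (22, 38, 5.3), (24, 70, 5.9), (26, 80, 5.4), (28, 79, 4.5), (30, 15, 1.2)]
z -0.075 18 y [-0.003   0.0001  0.0032] x top [0.1779 0.1791]
z -0.070 440 y [-0.0121 -0.0001  0.0123] x top [0.1589 0.1777]
z -0.065 681 y [-0.0136 -0.0001  0.0138] x top [0.1504 0.1774]
z -0.060 753 y [-0.0137  0.0003  0.0135] x top [0.1495 0.1508]
z -0.055 696 y [-0.0138 -0.0001  0.0131] x top [0.1495 0.1505]
z -0.050 662 y [-0.0115  0.0003  0.0117] x top [0.1495 0.1505]
z -0.045 502 y [-0.0099 -0.0001  0.01  ] x top [0.1496 0.1505]
z -0.040 127 y [-0.0138 -0.0001  0.0139] x top [0.15   0.1775]
z -0.035 141 y [-0.0133 -0.0001  0.0129] x top [0.1607 0.1778]
z -0.030 196 y [-0.0045  0.0001  0.0047] x top [0.1607 0.1619]
z -0.025 379 y [-0.0085  0.0003  0.0087] x top [0.161  0.1624]
z -0.020 448 y [-0.0137 -0.0001  0.0136] x top [0.161  0.1622]
z -0.015 353 y [-0.0124 -0.0002  0.0115] x top [0.1612 0.1623]
z -0.010 129 y [-0.0081 -0.0002  0.0083] x top [0.1618 0.1629]
tip z [-0.0702 -0.0692]
```

Call:
send_rows(motion=[[-0.2, [0, 0, 0.001], 0], [-0.6, [0, 0, 0], 0], [-1, [0, 0, 0], 0], [-1, [0, 0, 0], 0], [-1, [0, 0, 0], 0]], squeeze=25)

```text
clock: 23.45
position: [0.5094, -0.0003, 0.2709]
tool_rot: [[-0.0, -0.223, -0.975], [0.0, -0.975, 0.223], [-1.0, 0.0, 0.0]]
wrist_force: [-1.1, 0.2, 0.7]
gripper_width: 0.19
```

Call:
send_rows(motion=[[-1, [-0.0007, 0, 0], 0], [-1, [-0.0007, 0, 0], 0], [-1, [-0.0007, 0, 0], 0], [-1, [0, 0, 0], 0]])

```text
clock: 23.78
position: [0.5096, -0.0003, 0.2732]
tool_rot: [[0.0, -0.223, -0.975], [-0.0, -0.975, 0.223], [-1.0, -0.0, -0.0]]
wrist_force: [-0.1, 0.2, -0.3]
gripper_width: 0.188
```

```bash
python3 - <<'E'
from h import *
s=robot.get_state(); print(s['wrist_torque'],'axle in tool',s['tool_rot'].T@(np.array([.559,-.0117,.107])-s['position']))
c=cap('wrist','w23.png'); S,t,z,u,v=look(c)
E
```

```text
[ 0.0333  0.0634 -0.0019] axle in tool [ 0.1662  0.0001 -0.0506]
t 23.8333 [ 0.5096 -0.0003  0.2731] [-0.68   -0.4465 -0.5252] 0.18796314040608286
ring_far 0.89 [ 9.5867  0.8612 50.9544]
linchpin_tip 0.59 [32.0866 -5.0424  3.776 ]
linchpin 0.9 [-8.3315  0.6874  3.2737]
[(-32, 16, 3.3), (-30, 49, 4.0), (-28, 49, 4.2), (-26, 55, 4.2), (-24, 53, 4.3), (-22, 57, 4.4), (-20, 53, 4.5), (-18, 66, 4.2), (-16, 50, 4.2), (-14, 58, 4.1), (-12, 57, 4.2), (-10, 61, 4.4), (-8, 60, 4.1), (-6, 62, 4.3), (-4, 39, 4.4), (22, 31, 5.4), (24, 77, 5.6), (26, 80, 5.6), (28, 79, 4.5), (30, 29, 2.9)]
```

Nearly level now. Pushing the pin home again, reading forces.

Call:
send_rows(motion=[[-1, [-0.0003, 0, -0.002], 0], [-1, [-0.0003, 0, -0.003], 0], [-1, [0, 0, -0.003], 0], [-1, [0, 0, -0.003], 0], [-1, [0, 0, 0], 0]])

```text
clock: 24.4
position: [0.521, -0.003, 0.2738]
tool_rot: [[0.001, -0.223, -0.975], [-0.0, -0.975, 0.223], [-1.0, 0.0, -0.001]]
wrist_force: [0.0, 0.1, -0.8]
gripper_width: 0.188
```

Call:
send_rows(motion=[[-1, [0, 0, -0.002], 0], [-1, [0, 0, -0.0015], 0], [-1, [0, 0, 0], 0]])

```text
clock: 24.65
position: [0.524, -0.0037, 0.2736]
tool_rot: [[0.0, -0.223, -0.975], [-0.0, -0.975, 0.223], [-1.0, -0.0, -0.0]]
wrist_force: [0.9, 0.2, -0.7]
gripper_width: 0.188
```

Call:
send_rows(motion=[[-1, [0, 0, -0.0007], 0], [-1, [0, 0, 0], 0]])

```text
clock: 24.82
position: [0.5244, -0.0037, 0.2736]
tool_rot: [[-0.0, -0.223, -0.975], [0.0, -0.975, 0.223], [-1.0, -0.0, 0.0]]
wrist_force: [0.3, 0.2, -1.3]
gripper_width: 0.191
```

Call:
send_rows(motion=[[-1, [0, 0, -0.0007], 0], [-1, [0, 0, 0], 0]])

```text
clock: 24.98
position: [0.5248, -0.0038, 0.2735]
tool_rot: [[-0.001, -0.223, -0.975], [0.0, -0.975, 0.223], [-1.0, 0.0, 0.001]]
wrist_force: [-1.8, 0.0, -1.1]
gripper_width: 0.189
```

Call:
send_rows(motion=[[-1, [0, 0, -0.0007], 0], [-1, [0, 0, 0], 0]])

```text
clock: 25.15
position: [0.5252, -0.0039, 0.2733]
tool_rot: [[-0.002, -0.223, -0.975], [0.0, -0.975, 0.223], [-1.0, 0.0, 0.002]]
wrist_force: [-4.4, 1.5, 1.2]
gripper_width: 0.188
```

```bash
python3 - <<'E'
from h import *
s=robot.get_state(); print(s['wrist_torque'],'axle in tool',s['tool_rot'].T@(np.array([.559,-.0117,.107])-s['position']))
c=cap('wrist','w24.png'); S,t,z,u,v=look(c)
E
```

```text
[0.1357 0.7777 0.0109] axle in tool [ 0.1662  0.0001 -0.0351]
t 25.2 [ 0.5252 -0.0039  0.2733] [-4.611   1.7103  1.3516] 0.19095421550567054
ring_far 0.81 [24.5589  1.8075 47.7012]
linchpin_tip 0.71 [46.711  -3.0953  2.2903]
linchpin 0.84 [ 4.6754 -1.0696  1.2924]
[(-16, 25, 3.8), (-14, 49, 4.2), (-12, 53, 4.2), (-10, 54, 4.5), (-8, 54, 4.5), (-6, 61, 4.7), (-4, 4, 5.1), (22, 57, 5.7), (24, 68, 5.7), (26, 76, 5.5), (28, 66, 5.7), (30, 78, 5.9), (32, 68, 5.9), (34, 76, 6.3), (36, 80, 6.4), (38, 79, 6.3), (40, 65, 6.7), (42, 79, 5.9), (44, 80, 5.1)]
```

Home again: head back at −16, tip at 46, contact about 5 N, ring still open about 55°. Release, rise, and go above the ring.

Call:
send_rows(motion=[[-1, [0, 0, 0.001], 0], [-1, [0, 0, 0], 0], [-0.44, [0, 0, 0], 0], [-0.44, [0, 0, 0], 0], [-0.44, [0, 0, 0], 0]])

```text
clock: 25.77
position: [0.5253, -0.004, 0.2742]
tool_rot: [[0.002, -0.223, -0.975], [-0.0, -0.975, 0.223], [-1.0, -0.0, -0.002]]
wrist_force: [-0.4, 0.2, -0.3]
gripper_width: 0.28
```

Call:
send_rows(motion=[[-0.44, [0, 0, 0.001], 0], [-0.44, [-0.015, 0, 0], 0], [-0.44, [-0.025, 0, 0], 0], [-0.44, [-0.02, 0, 0], 0], [-0.44, [0, 0, 0], 0]])

```text
clock: 26.18
position: [0.5255, -0.0039, 0.3382]
tool_rot: [[0.008, -0.223, -0.975], [-0.002, -0.975, 0.223], [-1.0, -0.0, -0.008]]
wrist_force: [0.5, -0.5, 0.4]
gripper_width: 0.28
```

Call:
send_rows(motion=[[-0.44, [0, 0, -0.012], 0], [-0.44, [0, 0, -0.013], 0], [-0.44, [0, 0, -0.012], 0], [-0.44, [0, 0, -0.007], 0], [-0.44, [0, 0, 0], 0]])

```text
clock: 26.6
position: [0.5675, -0.0138, 0.3333]
tool_rot: [[0.001, -0.224, -0.975], [-0.0, -0.975, 0.224], [-1.0, 0.0, -0.001]]
wrist_force: [-1.0, 0.5, -0.3]
gripper_width: 0.277
```

```bash
python3 - <<'E'
from h import *
s=robot.get_state(); print('axle in tool',s['tool_rot'].T@(np.array([.559,-.0117,.107])-s['position']))
c=cap('wrist','w25.png'); S,t,z,u,v=look(c)
E
```

```text
axle in tool [ 0.2263 -0.0001  0.0089]
t 26.65 [ 0.5668 -0.0135  0.3331] [-1.261  -0.9557  0.3278] 0.2815337766939214
ring_far 0.86 [28.3079  2.782  46.9338]
linchpin_tip 0.6 [44.1061 -6.7243  2.914 ]
linchpin 0.63 [6.4455 2.4149 3.0048]
[(-16, 10, 4.0), (-14, 28, 4.6), (-12, 21, 4.8), (-10, 29, 4.8), (-8, 23, 4.8), (-6, 19, 4.5), (20, 7, 3.5), (22, 35, 5.7), (24, 29, 3.9), (26, 29, 3.7), (28, 27, 3.5), (30, 24, 3.8), (32, 30, 3.7), (34, 28, 3.8), (36, 29, 3.7), (38, 29, 3.7), (40, 28, 3.5), (42, 32, 3.1), (44, 32, 2.2), (46, 16, -0.0)]
```

The pin is home and level, with its tip at about 46–47. Now I shut the ring with the fingers travelling forward along its arc, so any drag pushes the pin inward.

Call:
send_rows(motion=[[-0.44, [0.004, 0, -0.002], 0], [-0.44, [0.004, 0, -0.003], 0], [-0.44, [0.003, 0, -0.004], 0], [-0.44, [0.003, 0, -0.004], 0], [-0.44, [0.0035, 0, -0.0035], 0]])

```text
clock: 27.22
position: [0.5832, -0.0172, 0.3158]
tool_rot: [[-0.0, -0.223, -0.975], [0.0, -0.975, 0.223], [-1.0, -0.0, 0.0]]
wrist_force: [0.2, -0.1, 0.7]
gripper_width: 0.279
```

Call:
send_rows(motion=[[-0.44, [0.004, 0, -0.0035], 0], [-0.44, [0.004, 0, -0.003], 0], [-0.44, [0.004, 0, -0.0025], 0], [-0.44, [0, 0, 0], 0]])

```text
clock: 27.55
position: [0.5918, -0.0192, 0.303]
tool_rot: [[-0.001, -0.223, -0.975], [0.0, -0.975, 0.223], [-1.0, -0.0, 0.001]]
wrist_force: [0.0, 0.6, 0.7]
gripper_width: 0.282
```

```bash
python3 - <<'E'
from h import *
s=robot.get_state(); print('axle in tool',s['tool_rot'].T@(np.array([.559,-.0117,.107])-s['position']))
c=cap('wrist','w26.png'); S,t,z,u,v=look(c)
E
```

```text
axle in tool [ 0.1961 -0.      0.0334]
t 27.6 [ 0.5916 -0.0192  0.3034] [-0.8145  0.0976 -0.112 ] 0.2792544486769581
ring_far 0.72 [48.2028  0.1782 23.4768]
linchpin_tip 0.94 [47.5628 -6.0152 -0.6978]
linchpin 0.69 [3.8573 1.2221 3.1525]
[(-16, 10, 5.9), (-14, 27, 6.5), (-12, 25, 6.4), (-10, 34, 6.1), (-8, 21, 6.2), (20, 16, 3.6), (22, 72, 6.4), (24, 38, 3.5), (26, 36, 3.3), (28, 35, 3.4), (30, 41, 2.9), (32, 31, 2.8), (34, 9, 3.7), (38, 31, 2.6), (40, 39, 2.3), (42, 44, 1.9), (44, 65, 0.2), (46, 7, 0.8)]
```

Call:
send_rows(motion=[[-0.44, [0.004, 0, -0.0019], 0], [-0.44, [0.004, 0, -0.0015], 0], [-0.44, [0.004, 0, -0.0011], 0], [-0.44, [0.004, 0, -0.0008], 0], [-0.44, [0, 0, 0], 0]])

```text
clock: 28.17
position: [0.5965, -0.0203, 0.287]
tool_rot: [[-0.001, -0.223, -0.975], [0.0, -0.975, 0.223], [-1.0, -0.0, 0.001]]
wrist_force: [-0.3, -0.5, 1.1]
gripper_width: 0.279
```

Call:
send_rows(motion=[[-0.44, [0.002, 0, -0.0002], 0], [-0.44, [0.002, 0, 0], 0], [-0.44, [0.002, 0, 0], 0], [-0.44, [0, 0, 0], 0]])

```text
clock: 28.5
position: [0.5968, -0.0203, 0.2817]
tool_rot: [[-0.0, -0.223, -0.975], [0.0, -0.975, 0.223], [-1.0, -0.0, 0.0]]
wrist_force: [0.1, -0.5, 1.2]
gripper_width: 0.286
```

Call:
send_rows(motion=[[-0.44, [0.001, 0, 0], 0], [-0.44, [0, 0, 0], 0]])

```text
clock: 28.67
position: [0.5969, -0.0203, 0.2811]
tool_rot: [[-0.0, -0.223, -0.975], [-0.0, -0.975, 0.223], [-1.0, 0.0, 0.0]]
wrist_force: [-0.0, -0.2, 0.1]
gripper_width: 0.281
```

Call:
send_rows(motion=[[-0.44, [0.001, 0, 0], 0], [-0.44, [0, 0, 0], 0]])

```text
clock: 28.83
position: [0.5969, -0.0203, 0.2801]
tool_rot: [[0.0, -0.223, -0.975], [-0.0, -0.975, 0.223], [-1.0, 0.0, -0.0]]
wrist_force: [-0.0, -0.1, 0.9]
gripper_width: 0.279
```

```bash
python3 - <<'E'
from h import *
s=robot.get_state(); print('axle in tool',s['tool_rot'].T@(np.array([.559,-.0117,.107])-s['position']))
c=cap('wrist','w27.png'); S,t,z,u,v=look(c)
E
```

```text
axle in tool [0.1731 0.0001 0.0389]
t 28.8833 [ 0.5969 -0.0203  0.2801] [ 0.1193 -0.3703  0.9032] 0.28262498701973854
ring_far 0.56 [49.6481  2.7805 -4.1082]
linchpin_tip 0.65 [48.3005 -7.7192 -1.782 ]
[(18, 4, 3.1), (20, 12, 3.8), (22, 101, 6.5), (24, 51, 3.6), (26, 42, 3.2), (28, 42, 3.1), (30, 46, 3.0), (32, 45, 3.0), (34, 43, 2.5), (36, 44, 2.8), (38, 48, 2.3), (40, 41, 2.3), (42, 58, 1.7), (44, 91, -0.1), (46, 16, -0.8), (48, 47, -1.4), (50, 28, -1.9)]
```

Call:
send_rows(motion=[[-0.44, [0.0008, 0, 0], 0], [-0.44, [0, 0, 0], 0]])

```text
clock: 29.2
position: [0.5969, -0.0203, 0.2795]
tool_rot: [[0.0, -0.223, -0.975], [-0.0, -0.975, 0.223], [-1.0, 0.0, -0.0]]
wrist_force: [-0.1, 0.3, 2.3]
gripper_width: 0.285
```

Call:
send_rows(motion=[[-0.44, [0.0008, 0, 0], 0], [-0.44, [0, 0, 0], 0]])

```text
clock: 29.37
position: [0.597, -0.0203, 0.2789]
tool_rot: [[0.0, -0.223, -0.975], [-0.0, -0.975, 0.223], [-1.0, 0.0, -0.0]]
wrist_force: [-1.5, 0.0, 5.4]
gripper_width: 0.279
```

Call:
send_rows(motion=[[-0.44, [0.0008, 0, 0], 0], [-0.44, [0, 0, 0], 0]])

```text
clock: 29.53
position: [0.597, -0.0203, 0.2784]
tool_rot: [[0.0, -0.223, -0.975], [-0.0, -0.975, 0.223], [-1.0, 0.0, -0.0]]
wrist_force: [-3.1, -0.2, 6.3]
gripper_width: 0.277
```

Call:
send_rows(motion=[[-0.44, [0.0008, 0, 0], 0], [-0.44, [0, 0, 0], 0]])

```text
clock: 29.7
position: [0.597, -0.0203, 0.2779]
tool_rot: [[0.0, -0.223, -0.975], [-0.0, -0.975, 0.223], [-1.0, 0.0, -0.0]]
wrist_force: [-3.3, 0.5, 9.5]
gripper_width: 0.285
```

Call:
send_rows(motion=[[-0.44, [0.0006, 0, 0], 0], [-0.44, [0, 0, 0], 0]])

```text
clock: 29.87
position: [0.597, -0.0203, 0.2777]
tool_rot: [[0.0, -0.223, -0.975], [-0.0, -0.975, 0.223], [-1.0, 0.0, -0.0]]
wrist_force: [-5.7, 0.6, 11.4]
gripper_width: 0.279
```

It hit a solid stop at 11 N. Lifting straight up, then backing off to check.

Call:
send_rows(motion=[[-0.44, [-0.004, 0, 0], 0], [-0.44, [-0.02, 0, 0], 0], [-0.44, [-0.03, 0, 0], 0], [-0.44, [-0.03, 0, 0], 0], [-0.44, [-0.03, 0, 0.02], 0]])

```text
clock: 30.28
position: [0.5788, -0.0166, 0.3913]
tool_rot: [[0.001, -0.224, -0.975], [-0.0, -0.975, 0.224], [-1.0, 0.0, -0.001]]
wrist_force: [0.2, -0.4, 0.2]
gripper_width: 0.277
```

Call:
send_rows(motion=[[-0.44, [-0.01, 0, 0.03], 0], [-0.44, [0, 0, 0.03], 0], [-0.44, [0, 0, 0.02], 0], [-0.44, [0, 0, 0], 0], [-0.44, [0, 0, 0], 0]])

```text
clock: 30.7
position: [0.4989, 0.0022, 0.4005]
tool_rot: [[0.001, -0.223, -0.975], [-0.0, -0.975, 0.223], [-1.0, 0.0, -0.001]]
wrist_force: [0.8, 0.5, 0.0]
gripper_width: 0.285
```

```bash
cat > chk.py <<'E'
from h import *
import sys
c=cap('wrist',sys.argv[1]); S,t,z,u,v=look(c)
from scipy.optimize import least_squares
rr=np.hypot(S-19.7,t); an=np.degrees(np.arctan2(t,S-19.7))
k=(abs(rr-29.9)<4)&(z>-12)&(z<14)
R=[]
for q in range(-150,151,15):
    m=k&(abs(an-q)<5)
    if m.sum()>2: zz=np.percentile(z[m],70); R.append((q,int(m.sum()),round(float(np.median(rr[m])),1),round(float(zz),1)))
print('ring top z by angle',R)
p=np.array([[29.9*np.cos(np.radians(q)),29.9*np.sin(np.radians(q)),zz] for q,_,_,zz in R])
if len(p)>4:
    A=np.c_[p[:,:2],np.ones(len(p))]; r=least_squares(lambda x:A@x-p[:,2],[0,0,0],loss='soft_l1').x; print('ring plane slope deg along pin, across:',np.degrees(np.arctan(r[:2])),'centre z',r[2])
m=(abs(t)<2)&(z>-9)&(z<9)&(((S>26)&(S<42)))
if m.sum()>5: pf=np.polyfit(S[m],z[m],1); print('shank slope deg',np.degrees(np.arctan(pf[0])),'axis z at tip',np.polyval(pf,44)-5)
E
python3 chk.py w28.png
```

```text
t 30.75 [0.4997 0.0019 0.4005] [ 0.2257  0.5749 -0.1735] 0.2844379391286323
ring_far 0.95 [50.6419  1.111   0.4794]
linchpin_tip 0.83 [46.6602 -5.2873  1.8567]
linchpin 0.89 [7.6694 0.3321 3.9429]
[(-16, 16, 4.3), (-14, 16, 4.2), (-12, 21, 4.8), (-10, 19, 4.8), (-8, 16, 4.6), (-6, 17, 4.3), (-4, 23, 4.8), (22, 8, 3.3), (24, 16, 3.8), (26, 20, 3.8), (28, 20, 3.9), (30, 20, 4.2), (32, 20, 3.8), (34, 18, 3.5), (36, 22, 3.3), (38, 20, 4.1), (40, 19, 3.6), (42, 16, 2.9), (44, 16, 2.3), (46, 8, -0.0), (48, 21, 0.5)]
ring top z by angle [(-150, 20, 29.5, 1.0), (-135, 21, 29.2, 0.9), (-120, 21, 29.5, 0.9), (-105, 22, 29.4, 0.8), (-90, 22, 29.1, 1.0), (-75, 24, 29.2, 0.8), (-60, 24, 28.9, 0.8), (-45, 25, 28.7, 0.8), (-30, 24, 28.9, 1.0), (-15, 25, 29.1, 0.8), (0, 24, 29.1, 0.5), (15, 23, 29.2, 0.5), (30, 23, 29.0, 0.6), (45, 22, 29.2, 0.5), (60, 25, 29.3, 1.1), (75, 22, 29.4, 0.7), (90, 21, 29.5, 1.2), (105, 21, 29.7, 0.9), (120, 22, 29.8, 0.8), (135, 22, 29.5, 1.1), (150, 21, 29.7, 1.2)]
ring plane slope deg along pin, across: [-0.3763  0.0184] centre z 0.8786683955621989
shank slope deg -0.9219948897722077 axis z at tip -1.2412529311361449
```

The pin is home and the ring is shut and level. Handing in.

```bash
python3 -c "
from h import *
c=cap('top','top_end.png')
for l in ['clevis_pin','spanner','grease_tin','bearing','linchpin']:
    for d in models.tip_of(l,'top')[:3]: print(l,round(d['score'],2),w(c,d['xyz']))
print(robot.close_job())"
```

```text
clevis_pin 0.53 [ 0.4588 -0.2753  0.0068]
spanner 0.76 [0.6638 0.3012 0.0017]
grease_tin 0.7 [ 0.7194 -0.3137  0.002 ]
bearing 0.57 [ 0.3842  0.4364 -0.0036]
linchpin 0.77 [0.5229 0.1729 0.0013]
linchpin 0.75 [0.3808 0.2802 0.0003]
the job is handed in; nothing more can be done
None
```

The linchpin is home in the axle with its ring shut, and the job is handed in. It took two goes, and the ring was down once while the pin was partly out.

- **First go:** I gripped the rear of the head and pushed the pin home with about 7 N of contact force. When I then pressed the ring down, it stuck to the fingertips and dragged the pin back about 11.5 mm.
- **Second go:** I lifted the ring open to about 55° and pushed the pin home again with about 5 N. I then swung the ring shut along its own arc to a solid stop, pressing with about 11 N.

**Last checks with the gripper clear:**
- **Pin:** the back of the head was about 16 mm behind the home shoulder position and the tip about 46 mm ahead of it, as expected for home. The tip points down by about 1°, within the hole's clearance.
- **Ring:** it lay flat round the axle, sloping −0.4° along the pin and level across it, with its far side just past the tip. That agrees with the pin's own tilt to within about half a degree, so I take it as fully shut.
- **Rest of the bench:** the clevis pin, spanner, tin, bearing and the two coloured look-alikes measured within about 4 mm of where they started, which is the networks' own accuracy.

The first-go fault showed in a picture. I had then used all 12 views, so I steered and checked the second go from depth and force numbers only. The last reading before hand-in was at about 31 s of the 72 s allowed, and no measured wrist force passed about 13 N.

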